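# Lay the standing stone bar down on the saw carriage

## Robot

A 7-joint arm with a two-finger parallel gripper is mounted at the origin on the work surface. World frame = base frame: x ahead of the robot, y to its left, z up, the work surface at z = 0. Lengths are in m, angles in rad, forces in N, time in s.
With the tool pointing down it reaches from about 0.4 to 0.85 m from the base axis. Payload 10.4 kg.
Tool frame: the origin (TCP) lies midway between the tips of the shut fingers; the grasp point (between the pads) lies 19 mm behind it; z points along the fingers, x is the direction in which the jaws open and shut, and the axes are right-handed (so a half turn about z gives the same grasp; the last joint's range is limited). The gripper opens to 85 mm and grips with 20 to 120 N. Pads are 22 mm wide; open, the fingers measure 114 mm over their backs; the gripper's body (76 mm by 85 mm) begins 54 mm behind the grasp point. The pads swing forward as they close: fully open they stand 13 mm farther back than shut.
Start: joints at [-1.132, 0.332, -0.065, 1.46, 0.022, 1.35, -0.088], TCP at [0.278, 0.56, 0.231] pointing down, gripper open.
Joint ranges: [-2.6, 2.6], [-0.5, 2.12], [-1.47, 1.34], [0.16, 2.42], [-1.27, 4.41], [0.06, 2.06], [-2.6, 2.6]. Speed limits (rad/s): [2.22, 2.22, 2.79, 2.79, 3.14, 3.14, 3.14].

## Interface

Orientations are given as a unit quaternion [x, y, z, w].
In Python, from workcell import monitor, eyes, ticket, models gives the robot as it stands.
- The arm moves only by the tool servo_tool, never from a script. Its argument "motion" is a list of rows, each a list of 7 numbers: the opening, from 0 (shut) to 1 (fully open), then the shift along the tool's x, y, z in m, then the turn, a rotation vector about the tool's x, y, z in degrees. In form: [[fingers, tx, ty, tz, rx, ry, rz], ...]. A call has 1 to 20 rows; each row is the pose to reach, as a shift and turn from the pose commanded when the call began, along the tool's axes at that moment; what a row does not reach only later rows make up. A row lasts 1/8 s, in which the tool goes at most 62.5 mm and 10.7 degrees, less where a joint would pass 70% of its speed; a pose out of reach is approached as far as the arm can. A call with a gripper value outside its range is refused whole. The fingers move at their own pace and stop on an object; "grip_force" is the grip in N (left out, the last holds). Time passes only in rows, so rows that repeat a pose let the fingers close. It gives the time, the measured TCP pose, the force and the opening at its end, in the units of the state.
- monitor.get_obs(): the state, without advancing time (a new reading comes with each control period).
- eyes.camera(name): name is "scene" or "top" or "wrist"; returns (picture, depth): 420x560x3 uint8, blue, green, red; 420x560 float32, m along the optical axis (not along the pixel's ray), 0 where there is no reading.
- eyes.camera_info(name): a dict with "intrinsics" (3x3 intrinsics, pixels), "extrinsics" (4x4, takes a point from world to camera coordinates); the wrist camera has in their place "tool_from_camera" (4x4, takes a point from camera to tool coordinates, whose origin is the TCP and whose axes are the tool frame's). Camera axes: x right, y down, z forward; pixel columns grow to the right and rows downward; lengths in m; the calibration is good to about 2 mm. A picture is of the moment at which its call begins: read the wrist's pose just before it. camera_info takes no time and is no camera call.
- ticket.hand_in(): hands the job in, once; it reports no verdict.
Trained networks look in the newest picture that a camera, given by its name, has taken for a name from the list of things; names that differ only in an ending like _2 or _b are one class to them, and where a whole thing is asked for, a point or a joint stands for the part that bears it (a point fixed in the world has none). Each returns a list of dicts, best first, with "confidence" (0 to 1); they miss things now and then, are a little off and sometimes report something else, mostly with a low value. They report only what shows in the picture. A call takes as long as a camera call. They do not tell look-alikes from the thing itself.
- models.boxes_of(camera, thing): "point" ([x, y, z] in m, in the coordinates of the camera as it stood for that picture, good to about 4 mm: the middle of the surface that is visible of it).
The state is a dict: "clock": time; "joint_pos": joint angles; "joint_velocities": joint speeds; "tau": joint torques, N m; "position": TCP position; "ee_rot": TCP orientation; "ft_force": force on the tool from outside, world axes, zero at the start; "torque": the same for the moment, N m; "grip_width": opening from 0.0 (shut) to 1.0 (fully open).
Only numpy, scipy, OpenCV 4.12 (cv2) and the standard library are available. Lean on these libraries where they do the work, as an engineer would, in place of code of your own. Each camera call takes 0.05 s, during which the arm holds its last target. There are 200 camera calls.

## Task

A tall sawn stone bar stands on end on the carriage of the stone saw, its back towards the end stop. Without gripping or lifting it, tip it over with the fingers towards the open front edge of the carriage and let it down gently, supported all the way and never falling, until it lies on its broad side on the bed between the open vise jaws; then push it back along the bed until its end is square against the stop. Leave it lying there, hands off, and leave the other things where they are.

Things in the scene. Friction and masses are not known exactly. Their poses are not given: they have to be found in the camera images.
- bar: Tall bar of grey-green banded stone, 30 mm thick (its x), 50 mm wide (y), 150 mm long (z), 0.54 to 0.77 kg, standing on end on the carriage bed, its back (+x) face 2 to 11 mm from the end stop. Origin: centre of the end it stands on, which goes to the stop. z runs up its length; -x is the broad face it must come to lie on.
- bar_top (a point): Centre of the bar's upper end, 150 mm from the bar's origin. Tilted about 0.20 rad the bar is at its balance point; let go beyond that it falls over fast (about 11 rad/s). It counts as fallen if it ever turns faster than 4.5 rad/s, as after a free drop of its far end through more than some 15 mm.
- carriage: The saw's carriage, locked in place: aluminium bed 140 mm long (x -75 to +65 mm), y -105 to +75 mm, its top 85 mm above the table. Origin on the bed's top face, z up; -x points to its open front edge, roughly towards the robot. Two fixed vise jaws, 22 mm high, lie along x (-50 to +50 mm), inner faces at y -52 and +52 mm.
- stop (a point): Middle of the end stop's face, 20 mm above the bed: a steel plate 40 mm high, 12 mm thick, 150 mm wide across the far end of the bed (carriage x = +65 mm), facing the carriage's -x. The bar stands up to 0.06 rad askew to it; pushing on the end of the lying bar alone hardly turns it square, a sideways nudge to its free end does.
- front_edge (a point): Middle of the bed's open front edge, at the level of its top (carriage x = -75 mm). In front of it is free air down to the saw's base plate, 55 mm below. Against the stop the lying bar sticks out 10 mm over this edge; just tipped over and not yet pushed back it sticks out some 45 mm and still rests safely on the bed.
- screw (a point): Outer end of the vise screw with its small T handle, 11 mm above the bed, at carriage y = -133 mm.
- saw: The stone saw: off, fixed, orange, axes parallel to the carriage's. Origin on the table. Base plate x -140 to +230 mm, y -280 to +320 mm, 30 mm high. Two rails along y carry the carriage, whose origin is at x = 0, y -110 to -30 mm. Motor, belt guard and bearing, up to 190 mm high, stand at x > 45 mm, y > 0; a bent rod joins them to the hood.
- hood (a point): Top of the orange hood (34 mm thick in x, 226 mm long in y, 276 mm above the table) over the upright 200 mm saw blade, which lies 5 mm in front of the line of the bed's front edge; keep clear.
- offcut: Bystander: a short block of the same stone, 36 by 45 by 52 mm high, standing on the front right corner of the saw's base plate. Origin: centre of its underside.
- brush: Bystander: a hand brush lying on the table at the near right.
- template: Bystander: flat aluminium marking template with round holes, 80 by 150 by 4 mm, lying on the table to the right of the saw.
- oil: Bystander: white bottle, 60 mm across and 170 mm high, standing on the table to the right of the saw.
- slab_a: Bystander: flat stone slab about 130 mm across, 9 mm thick, lying on the table to the right.
- slab_b: Bystander: flat stone slab about 110 mm across, 8 mm thick, lying on the table to the left.
- cabochon: Bystander: small brown domed stone, 40 mm across, 12 mm high, lying on the saw's base plate in front of the rails, to the left of the carriage, near the blade.
Mind the look-alikes: they are no part of the job. There is more than one size of the bar; the one meant has the size given above.

How it is judged:
By the outcome, as a careful person would: the job done as asked, in the order asked, and still so for the second after the job is handed in, with the robot touching nothing.
It also fails if it takes over 72 s, if anything falls off the work surface, if the arm or the gripper's body presses on something with over 40 N, if the wrist force passes 120 N, or if a joint passes its speed limit or range.

## Working session

There is one attempt and no reset: what is moved stays moved. The work goes in short steps, Python scripts to look and compute and a tool call to move; the robot and the scene stay as the last step left them, time stands still between calls to the robot, and variables do not carry over. Pictures are saved under pics/ and viewed, about 8 in all and at most 12, crops included, and the job is handed in when it is done.

Besides the shell and the picture viewer there is one more tool, called after "Call:" by a JSON object that holds its "method" and its "body", one argument or row to a line. servo_tool: Moves the arm, as the interface text tells. Its arguments: {"type":"object","properties":{"motion":{"type":"array"},"grip_force":{"type":"number"}},"required":["motion"]}

```bash
mkdir -p pics
cat > h.py <<'E'
import numpy as np,cv2
from workcell import monitor,eyes,ticket,models
from scipy.spatial.transform import Rotation as R
def T_wc(name,obs=None):
    i=eyes.camera_info(name)
    if name!='wrist': return np.linalg.inv(np.array(i['extrinsics']))
    T=np.eye(4);T[:3,:3]=R.from_quat(obs['ee_rot']).as_matrix();T[:3,3]=obs['position']
    return T@np.array(i['tool_from_camera'])
def shot(name):
    o=monitor.get_obs();p,d=eyes.camera(name);return p,d,T_wc(name,o),np.array(eyes.camera_info(name)['intrinsics'])
def cloud(d,T,K):
    v,u=np.indices(d.shape);c=np.stack([(u-K[0,2])/K[0,0]*d,(v-K[1,2])/K[1,1]*d,d],-1)
    w=c@T[:3,:3].T+T[:3,3];w[d<=0]=np.nan;return w
E
python3 - <<'E'
from h import *
print(monitor.get_obs())
for n in ['scene','top']:
    p,d,T,K=shot(n);cv2.imwrite(f'pics/{n}1.png',p);np.savez(f'{n}1.npz',p=p,d=d,T=T,K=K)
    print(n,T.round(3).tolist(),K.tolist())
    for t in ['bar','bar_top','carriage','stop','front_edge','screw','hood','offcut']:
        for r in models.boxes_of(n,t)[:3]:
            print(t,round(r['confidence'],2),(T[:3,:3]@r['point']+T[:3,3]).round(3))
E
```

```text
{'clock': 0.0, 'joint_pos': array([-1.13162276,  0.33286678, -0.06471839,  1.46095332,  0.02160014,
        1.34988497, -0.08850818]), 'joint_velocities': array([ 0.00027064,  0.00207094,  0.00037471, -0.00073029, -0.00023506,
       -0.0016488 ,  0.00106017]), 'tau': array([-7.92372452e-05, -6.25445437e+01,  4.89039451e-02, -3.91601622e+01,
        1.61315594e-02,  9.98204254e-03, -4.56849398e-05]), 'position': array([0.27828763, 0.55920526, 0.23051342]), 'ee_rot': array([ 8.50149578e-01,  5.26540781e-01, -5.85906229e-04,  3.98157452e-04]), 'ft_force': array([-0.03584844, -0.87634092, -0.14936629]), 'torque': array([-0.01538206, -0.06684694,  0.01005702]), 'grip_width': 0.9967976531559734}
scene [[-0.389, 0.583, -0.713, 1.43], [0.921, 0.23, -0.314, 0.301], [-0.019, -0.779, -0.626, 0.982], [0.0, 0.0, 0.0, 1.0]] [[400.3022607073904, 0.0, 282.30994306940335], [0.0, 400.3022607073904, 211.07299893867736], [0.0, 0.0, 1.0]]
bar 0.76 [0.434 0.046 0.065]
bar 0.74 [0.706 0.008 0.192]
bar 0.6 [ 0.616 -0.246  0.07 ]
bar_top 0.83 [0.705 0.006 0.193]
bar_top 0.66 [ 0.621 -0.244  0.069]
bar_top 0
[... 315 characters left out ...]
.391], [-1.0, -0.011, 0.002, -0.096], [-0.002, -0.066, -0.998, 1.703], [0.0, 0.0, 0.0, 1.0]] [[500.26180929842434, 0.0, 275.40821164181534], [0.0, 500.26180929842434, 201.87252040667215], [0.0, 0.0, 1.0]]
bar 0.91 [0.678 0.003 0.239]
bar 0.6 [ 0.609 -0.246  0.117]
bar 0.59 [0.425 0.04  0.115]
bar_top 0.71 [ 0.644 -0.027  0.087]
bar_top 0.53 [0.425 0.043 0.116]
bar_top 0.51 [0.681 0.001 0.234]
carriage 0.63 [ 0.646 -0.028  0.089]
stop 0.8 [ 0.644 -0.025  0.083]
front_edge 0.86 [ 0.641 -0.025  0.083]
front_edge 0.56 [0.7   0.152 0.029]
screw 0.78 [ 0.639 -0.031  0.083]
hood 0.77 [0.699 0.149 0.033]
hood 0.36 [0.677 0.001 0.234]
offcut 0.65 [0.539 0.175 0.038]
offcut 0.43 [ 0.534 -0.147  0.083]
```

View pics/top1.png

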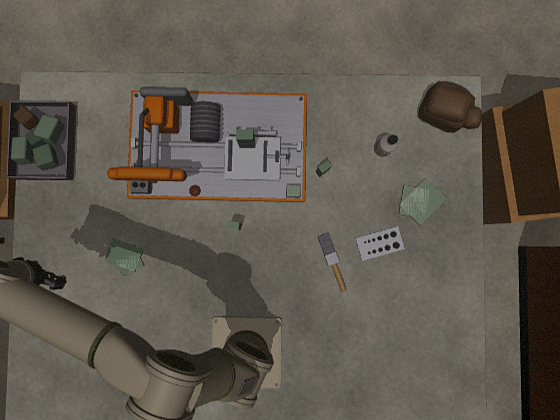

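View pics/scene1.png

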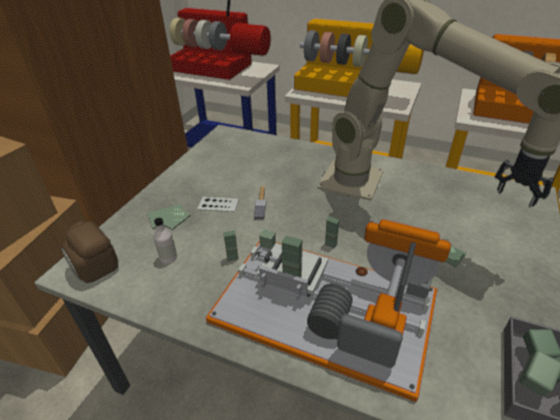

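```bash
cat > m.py <<'E'
from h import *
# top cloud: bar top points and bed points
for n in ['top','scene']:
    f=np.load(n+'1.npz');w=cloud(f['d'],f['T'],f['K']);x,y,z=w[...,0],w[...,1],w[...,2]
    m=(z>.225)&(z<.25)&(abs(x-.69)<.06)&(abs(y)<.06)
    q=w[m];print(n,'top',m.sum(),np.median(q,0).round(4),cv2.minAreaRect(q[:,:2].astype(np.float32)*1000))
    m=(abs(z-.085)<.006)&(abs(x-.66)<.13)&(abs(y)<.16)
    q=w[m];print('bed',m.sum(),np.percentile(q,[1,50,99],axis=0).round(4).tolist(),cv2.minAreaRect(q[:,:2].astype(np.float32)*1000))
    m=(abs(z-.125)<.006)&(abs(x-.7)<.1)&(abs(y)<.14)
    q=w[m];print('stop',m.sum(),np.median(q,0).round(4),cv2.minAreaRect(q[:,:2].astype(np.float32)*1000))
    m=(z>.26)&(z<.29)&(x>.4)&(x<.8)&(abs(y)<.4)
    q=w[m];print('hood',m.sum(),cv2.minAreaRect(q[:,:2].astype(np.float32)*1000) if m.sum() else 0)
    m=(z>.1)&(z<.113)&(abs(x-.65)<.09)&(abs(y)<.11)
    q=w[m];print('jaw',m.sum(),np.percentile(q,[2,98],axis=0).round(3).tolist())
E
python3 m.py
```

```text
top top 179 [0.6889 0.0033 0.2353] ((690.0508422851562, 3.0121517181396484), (30.32433319091797, 47.809120178222656), 1.213483452796936)
bed 1777 [[0.5372, -0.1496, 0.0794], [0.631, -0.021, 0.0856], [0.7136, 0.0954, 0.0909]] ((641.99853515625, -12.719833374023438), (352.12347412109375, 190.83799743652344), 68.75215911865234)
stop 346 [0.7229 0.116  0.126 ] ((727.9703979492188, 29.60289764404297), (238.24075317382812, 100.48546600341797), 77.727294921875)
hood 665 ((568.1293334960938, 286.8947448730469), (203.2384796142578, 34.399105072021484), 88.84674072265625)
jaw 329 [[0.601, -0.1, 0.101], [0.736, 0.105, 0.112]]
scene top 185 [0.6927 0.0017 0.2337] ((689.578125, 1.6957931518554688), (33.06657791137695, 51.53412628173828), 1.1972345113754272)
bed 933 [[0.5346, -0.155, 0.0795], [0.6343, 0.0178, 0.0841], [0.7436, 0.0748, 0.0905]] ((654.2827758789062, -33.15361022949219), (299.1076354980469, 201.8178253173828), 78.00175476074219)
stop 563 [0.7219 0.1093 0.1247] ((731.4996337890625, 28.802391052246094), (241.54237365722656, 103.8106460571289), 79.98799896240234)
hood 668 ((569.2145385742188, 287.353759765625), (159.22055053710938, 37.1543083190918), 89.76612854003906)
jaw 414 [[0.608, -0.1, 0.1], [0.738, 0.101, 0.113]]
```

The top view shows the bar upright at pixel (245,137), the carriage at about (225–280,135–180) and the hood at (110–185,173). The scene view has look-alike bars at (332,230) and (231,245), and the first one stands in front of the saw. I'll go up and over for a near look, logging joints so I can fit the kinematics.

Call:
{"method": "servo_tool", "body": {
  "motion": [
    [1, 0, 0, -0.06, 0, 0, 0],
    [1, 0, 0, -0.12, 0, 0, 0],
    [1, 0, 0, -0.17, 0, 0, 0],
    [1, -0.05, 0.08, -0.19, 0, 0, 6],
    [1, -0.34, 0.54, -0.19, 0, 0, 63.5],
    [1, -0.34, 0.54, -0.19, 0, 0, 63.5],
    [1, -0.34, 0.54, -0.19, 0, 0, 63.5],
    [1, -0.34, 0.54, -0.19, 0, 0, 63.5],
    [1, -0.34, 0.54, -0.19, 0, 0, 63.5],
    [1, -0.34, 0.54, -0.19, 0, 0, 63.5],
    [1, -0.34, 0.54, -0.19, 0, 0, 63.5],
    [1, -0.34, 0.54, -0.19, 0, 0, 63.5],
    [1, -0.34, 0.54, -0.19, 0, 0, 63.5],
    [1, -0.34, 0.54, -0.19, 0, 0, 63.5],
    [1, -0.34, 0.54, -0.19, 0, 0, 63.5]
  ]
}}

```text
clock: 2.78
position: [0.6106, 0.014, 0.421]
ee_rot: [1.0, -0.0, -0.0, 0.0]
ft_force: [0.3, 1.6, -0.4]
grip_width: 0.999
```

Run:
```python
from h import *
import json
o=monitor.get_obs();print({k:np.round(v,4) for k,v in o.items()})
open('log.jsonl','a').write(json.dumps([list(o['joint_pos']),list(o['position']),list(o['ee_rot'])])+'\n')
p,d,T,K=shot('wrist');cv2.imwrite('pics/w1.png',p);np.savez('wrist1.npz',p=p,d=d,T=T,K=K)
print(T.round(3),(d>0).mean(),np.median(d[d>0]))
```

```text
{'clock': np.float64(2.775), 'joint_pos': array([-0.4453,  0.2939,  0.4806,  1.1569, -0.1357,  1.7216, -0.0037]), 'joint_velocities': array([-0.0387, -0.0225, -0.0328,  0.0103, -0.0011, -0.0003, -0.0171]), 'tau': array([ 2.63180e+00, -5.46607e+01,  7.29300e+00, -3.94750e+01,
        1.70900e-01, -4.34000e-02,  3.61200e-01]), 'position': array([0.6106, 0.014 , 0.421 ]), 'ee_rot': array([ 1.e+00, -4.e-04, -2.e-04,  1.e-04]), 'ft_force': array([ 0.2952,  1.5538, -0.4163]), 'torque': array([ 0.0366,  0.0115, -0.0164]), 'grip_width': np.float64(0.9992)}
[[ 1.    -0.001 -0.     0.61 ]
 [-0.001 -0.951 -0.309  0.093]
 [ 0.     0.309 -0.951  0.564]
 [ 0.     0.     0.     1.   ]] 0.9958460884353741 0.54331434
```

View pics/w1.png

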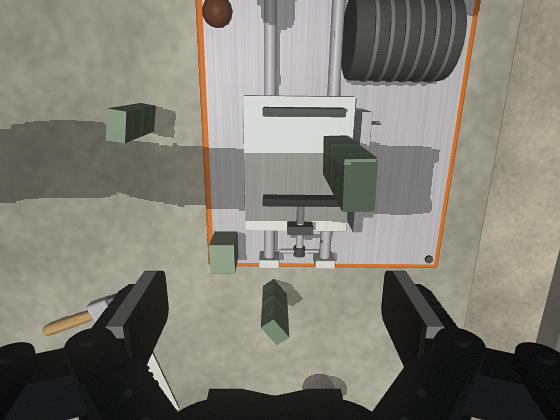

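The wrist view is clear: the bar top is at about (358,183), the bed at (245–355, 96–230), the jaws at (305,112) and (305,200), and the stop at about (360,170). Next I'll measure all of these and fit the arm kinematics.

```bash
cat > kin.py <<'E'
from h import *
import json,itertools
from scipy.optimize import least_squares
D=[json.loads(l) for l in open('log.jsonl')]+[[[-1.13162276,.33286678,-.06471839,1.46095332,.02160014,1.34988497,-.08850818],[.27828763,.55920526,.23051342],[.850149578,.526540781,-5.859e-4,3.98e-4]]]
def fk(q,s,L,pts=False):
    ax='zyzyzyz';Rm=np.eye(3);p=np.array([0,0,L[0]]);P=[]
    for i in range(7):
        Rm=Rm@R.from_euler(ax[i],s[i]*q[i]).as_matrix()
        P.append(p)
        if i==2:p=p+Rm@[L[4],0,L[1]]
        if i==3:p=p+Rm@[L[5],0,0]
        if i==4:p=p+Rm@[0,0,L[2]]
        if i==6:p=p+Rm@[0,0,L[3]]
    return (p,Rm,P+[p]) if pts else (p,Rm)
if __name__=='__main__':
  best=[]
  for s in itertools.product([1,-1],repeat=4):
    sg=[s[0],1,s[1],1,s[2],1,s[3]]
    def f(v):
        r=[]
        for q,p,o in D:
            pp,RR=fk(q,sg,v[:6]);Z=R.from_euler('z',v[6]).as_matrix()
            r+=list(pp-p)+list(.2*((RR@Z)-R.from_quat(o).as_matrix()).ravel())
        return np.array(r+list(1e-3*v[4:6]))
    for y0 in [0,1.57,3.14,-1.57]:
        S=least_squares(f,[.35,.4,.4,.3,0,0,y0]);best.append((S.cost,sg,S.x.round(4).tolist()))
  best.sort(key=lambda b:b[0])
  for b in best[:3]:print(b)
E
python3 kin.py
python3 - <<'E'
from h import *
f=np.load('wrist1.npz');w=cloud(f['d'],f['T'],f['K']);x,y,z=w[...,0],w[...,1],w[...,2]
g=lambda *m:np.logical_and.reduce(m)
def rep(n,m):
    q=w[m];
    if len(q)<10:print(n,len(q));return
    c,s,a=cv2.minAreaRect(q[:,:2].astype(np.float32)*1000);print(n,len(q),'z%.4f'%np.median(q[:,2]),np.round(c,1),np.round(s,1),round(a,2),np.percentile(q[:,:2],[1,99],axis=0).round(4).tolist())
rep('bartop',g(z>.228,z<.245,abs(x-.69)<.05,abs(y)<.06))
rep('bed',g(abs(z-.085)<.004,abs(x-.64)<.1,abs(y+.02)<.12))
rep('stop',g(abs(z-.125)<.003,abs(x-.72)<.025,y<.08,y>-.14))
rep('jawL',g(abs(z-.107)<.004,abs(x-.64)<.1,y>.02,y<.08))
rep('jawR',g(abs(z-.107)<.004,abs(x-.64)<.1,y<-.05,y>-.15))
rep('look1',g(z>.06,x>.38,x<.5,y>0,y<.1)); print(np.nanmax(z[g(x>.38,x<.48,y>0,y<.1)]))
rep('offc',g(z>.07,z<.1,x>.5,x<.575,y<-.1,y>-.2))
rep('back',g(z>.13,z<.21,x>.69,x<.72,abs(y)<.05))
# line fits: bed front edge, per-row min x
m=g(abs(z-.085)<.004,x>.54,x<.66)
pts=[]
for r in range(f['d'].shape[0]):
    k=np.where(m[r])[0]
    if len(k)>20 and -.1<y[r,k[0]]<.045: pts.append((y[r,k[0]],x[r,k[0]]))
pts=np.array(pts);print('front edge fit x=a*y+b',np.polyfit(pts[:,0],pts[:,1],1),len(pts))
m=g(z>.26)
E
```

```text
(np.float64(1.2936943203847297e-05), [-1, 1, -1, 1, -1, 1, -1], [-1607.5167, 1.9146, 0.9384, -1609.7656, -2.333, 4.4916, 3.1416])
(np.float64(1.2936943203853768e-05), [-1, 1, -1, 1, -1, 1, -1], [-1607.5167, 1.9146, 0.9384, -1609.7656, -2.333, 4.4916, -3.1416])
(np.float64(1.2936943203882176e-05), [-1, 1, -1, 1, -1, 1, -1], [-1607.5163, 1.9146, 0.9384, -1609.7651, -2.333, 4.4916, 3.1416])
bartop 1866 z0.2355 [687.6   2.2] [30.5 50.4] 0.83 [[0.6724, -0.0226], [0.7024, 0.0272]]
bed 10845 z0.0856 [643.4 -23.7] [259.5 171.6] 81.66 [[0.5701, -0.1036], [0.7088, 0.0751]]
stop 598 z0.1255 [708.4 -15.2] [150.   26.9] 89.87 [[0.7088, -0.0896], [0.7218, 0.0589]]
jawL 833 z0.1075 [667.2  41.2] [ 42.  141.9] 89.69 [[0.5976, 0.0261], [0.7284, 0.0623]]
jawR 930 z0.1074 [667.6 -65.7] [118.6  99.4] 30.66 [[0.5965, -0.1335], [0.709, -0.0511]]
look1 1185 z0.1131 [421.   42.5] [38.3 24.1] 80.36 [[0.4088, 0.0227], [0.4353, 0.0626]]
0.11706601394036054
offc 821 z0.0825 [ 539.5 -133.9] [85.5 47.3] 71.39 [[0.5168, -0.1704], [0.5707, -0.102]]
back 153 z0.1761 [696.1  27.1] [12.1  0.7] 0.85 [[0.69, 0.0269], [0.7021, 0.0275]]
front edge fit x=a*y+b [0.01293869 0.57067624] 97
```

Call:
{"method": "servo_tool", "body": {
  "motion": [
    [1, -0.03, 0, 0, 0, 10, 0],
    [1, -0.06, 0, 0, 0, 20, 0],
    [1, -0.06, 0, 0.03, 0, 30, 0],
    [1, -0.06, 0, 0.06, 0, 40, 0],
    [1, -0.06, 0, 0.06, 0, 40, 0]
  ]
}}

```text
clock: 3.45
position: [0.5448, 0.017, 0.3531]
ee_rot: [0.941, 0.004, 0.339, -0.001]
ft_force: [0.5, 0.0, 1.0]
grip_width: 1.0
```

```bash
cat > lg.py <<'E'
from h import *
import json
o=monitor.get_obs();Rm=R.from_quat(o['ee_rot']).as_matrix()
print('q',o['joint_pos'].round(3),'p',o['position'].round(4),'F',np.round(o['ft_force'],1),'t',o['clock'],'grip',round(float(o['grip_width']),3));print(Rm.round(3))
open('log.jsonl','a').write(json.dumps([list(o['joint_pos']),list(o['position']),list(o['ee_rot'])])+'\n')
E
python3 lg.py; python3 kin.py
```

```text
q [-0.55  -0.42   0.265  2.076  0.378  0.823 -0.429] p [0.5448 0.017  0.3531] F [0.5 0.  1. ] t 3.45 grip 1.0
[[ 0.77   0.007  0.638]
 [ 0.006 -1.     0.003]
 [ 0.638  0.001 -0.77 ]]
(np.float64(0.0023454162686433284), [-1, 1, -1, 1, -1, 1, -1], [0.392, 0.5704, 0.4985, 0.5002, -0.0399, 0.107, 3.1416])
(np.float64(0.002345416268643329), [-1, 1, -1, 1, -1, 1, -1], [0.392, 0.5704, 0.4985, 0.5002, -0.0399, 0.107, -3.1416])
(np.float64(0.0023454162686433306), [-1, 1, -1, 1, -1, 1, -1], [0.392, 0.5704, 0.4985, 0.5002, -0.0399, 0.107, 3.1416])
```

```bash
cat > kin.py <<'E'
from h import *
import json
from scipy.optimize import least_squares
D=[json.loads(l) for l in open('log.jsonl')]+[[[-1.13162276,.33286678,-.06471839,1.46095332,.02160014,1.34988497,-.08850818],[.27828763,.55920526,.23051342],[.850149578,.526540781,-5.859e-4,3.98e-4]]]
Z=R.from_euler('z',np.pi).as_matrix();SG=np.array([-1,1,-1,1,-1,1,-1])
# L: h, x1(after j1), L1,x3, x4,L2, x6, L3
def fk(q,L,pts=False):
    Rm=np.eye(3);p=np.array([0,0,L[0]]);P=[]
    off=[[L[1],0,0],0,[L[3],0,L[2]],[L[4],0,0],[0,0,L[5]],[L[6],0,0],[0,0,L[7]]]
    for i in range(7):
        P.append(p);Rm=Rm@R.from_euler('zyzyzyz'[i],SG[i]*q[i]).as_matrix()
        p=p+Rm@(off[i] if off[i] else [0,0,0])
    return (p,Rm@Z,P+[p]) if pts else (p,Rm@Z)
def fit():
    def f(v):
        return np.concatenate([fk(q,v)[0]-p for q,p,o in D]+[1e-3*(v-[.35,0,.42,0,0,.4,0,.3])])
    return least_squares(f,[.35,0,.42,0,0,.4,0,.3])
if __name__=='__main__':
    S=fit();print(S.x.round(4),S.cost)
    for q,p,o in D:
        pp,RR=fk(q,S.x);print((pp-p).round(4),'rot err',(R.from_matrix(RR).inv()*R.from_quat(o)).as_rotvec().round(4))
E
python3 kin.py
```

```text
[ 0.2859 -0.0419  0.463   0.1573  0.0195  0.5393  0.1603  0.3197] 0.0015219836623752859
[0.0001 0.016  0.0097] rot err [-0. -0. -0.]
[-0.0022  0.0027  0.0061] rot err [-0. -0. -0.]
[-0.0467  0.0147 -0.0158] rot err [0. 0. 0.]
```

```bash
cat > go.py <<'E'
from h import *
def Rt(psi,beta,roll=0):
    p,b=np.radians([psi,beta]);z=[np.cos(p)*np.cos(b),np.sin(p)*np.cos(b),-np.sin(b)];x=[np.cos(p)*np.sin(b),np.sin(p)*np.sin(b),np.cos(b)]
    return np.c_[x,np.cross(z,x),z]@R.from_euler('z',roll,degrees=True).as_matrix()
def row(pos,Rm,P0,R0):
    return (R0.T@(np.array(pos)-P0)).round(4).tolist()+np.degrees(R.from_matrix(R0.T@Rm).as_rotvec()).round(1).tolist()
def cur():
    o=monitor.get_obs();return np.array(o['position']),R.from_quat(o['ee_rot']).as_matrix()
E
python3 - <<'E'
from go import *
P0,R0=cur()
for ps,be,pos in [(15,45,(.54,.0,.30)),(25,40,(.535,0,.25)),(35,33,(.53,0,.22)),(40,26,(.53,-.0,.20))]:print(row(pos,Rt(ps,be),P0,R0))
E
```

```text
[-0.0377, 0.0169, 0.0378, 9.9, 5.3, -10.7]
[-0.0734, 0.0168, 0.0731, 17.4, 10.2, -17.4]
[-0.0964, 0.0167, 0.093, 26.0, 16.9, -23.0]
[-0.1092, 0.0167, 0.1084, 31.4, 23.4, -24.6]
```

Call:
{"method": "servo_tool", "body": {
  "motion": [
    [1, -0.038, 0.017, 0.038, 10, 5, -10.5],
    [1, -0.038, 0.017, 0.038, 10, 5, -10.5],
    [1, -0.073, 0.017, 0.073, 17, 10, -17],
    [1, -0.073, 0.017, 0.073, 17, 10, -17]
  ]
}}

```text
clock: 3.95
position: [0.5411, 0.0014, 0.2629]
ee_rot: [0.888, 0.186, 0.411, -0.089]
ft_force: [0.6, 1.4, 0.2]
grip_width: 1.001
```

```bash
python3 lg.py
```

```text
q [-0.655 -0.5    0.686  2.32  -0.183  0.441  0.644] p [0.5411 0.0014 0.2629] F [0.6 1.4 0.2] t 3.95 grip 1.001
[[ 0.593  0.404  0.697]
 [ 0.258 -0.915  0.31 ]
 [ 0.763 -0.005 -0.647]]
```

Call:
{"method": "servo_tool", "body": {
  "motion": [
    [1, -0.023, 0.0, 0.02, 8.5, 7, -5.5],
    [1, -0.023, 0.0, 0.02, 8.5, 7, -5.5],
    [1, -0.036, 0.0, 0.035, 14, 13, -7],
    [1, -0.036, 0.0, 0.035, 14, 13, -7],
    [1, -0.036, 0.0, 0.035, 14, 13, -7]
  ]
}}

```text
clock: 4.58
position: [0.5395, 0.0078, 0.2128]
ee_rot: [0.811, 0.276, 0.478, -0.194]
ft_force: [-0.1, 1.9, -1.2]
grip_width: 0.996
```

```bash
python3 lg.py
```

```text
q [-0.925 -0.272  1.318  2.357 -1.226  0.745  2.019] p [0.5395 0.0078 0.2128] F [-0.1  1.9 -1.2] t 4.575 grip 0.996
[[ 0.391  0.633  0.668]
 [ 0.261 -0.772  0.579]
 [ 0.883 -0.052 -0.467]]
```

Run:
```python
from go import *
P0,R0=cur()
for ps,be,pos in [(41,28,(.53,.0,.16)),(41,28,(.53,0,.115)),(36,25,(.53,0,.115)),(41,22,(.53,0,.115))]:print(row(pos,Rt(ps,be),P0,R0))
```

```text
[-0.0524, 0.0027, 0.0138, 0.1, -0.2, -3.4]
[-0.0921, 0.0051, 0.0349, 0.1, -0.2, -3.4]
[-0.0921, 0.0051, 0.0349, -4.3, 3.0, -1.2]
[-0.0921, 0.0051, 0.0349, 0.3, 5.8, -3.4]
```

Call:
{"method": "servo_tool", "body": {
  "motion": [
    [0.6, -0.05, 0.003, 0.014, 0, 0, -3],
    [0.6, -0.05, 0.003, 0.014, 0, 0, -3],
    [0.6, -0.092, 0.005, 0.035, 0, 0, -3],
    [0.6, -0.092, 0.005, 0.035, 0, 0, -3],
    [0.6, -0.092, 0.005, 0.035, 0, 0, -3]
  ]
}}

```text
clock: 5.2
position: [0.514, 0.0014, 0.1723]
ee_rot: [0.818, 0.298, 0.462, -0.17]
ft_force: [-0.2, 0.3, -0.2]
grip_width: 0.604
```

```bash
python3 lg.py;python3 - <<'E'
from kin import *
import itertools
# sparse search over offsets: linear in offsets
cols=[(i,a) for i in range(-1,7) for a in range(3)]
rows=[];y=[]
for q,p,o in D:
    Rm=np.eye(3);M=[np.eye(3)]
    for i in range(7):
        Rm=Rm@R.from_euler('zyzyzyz'[i],SG[i]*q[i]).as_matrix();M.append(Rm)
    rows.append(np.hstack(M));y+=list(p)
A=np.vstack(rows);y=np.array(y)
c=[2,3+6+2,3+12+2,3+18+2]  # base z, after j3 z, j5 z, j7 z
rest=[k for k in range(24) if k not in c and k not in(0,1)]
out=[]
for n in (1,2,3):
  for ex in itertools.combinations(rest,n):
    k=c+list(ex);s,r,_,_=np.linalg.lstsq(A[:,k],y,rcond=None);e=np.abs(A[:,k]@s-y).max();out.append((e,ex,s.round(4)))
out.sort(key=lambda t:t[0])
for o in out[:8]:print(o)
E
```

```text
q [-0.896 -0.21   1.338  2.416 -1.267  0.761  2.154] p [0.514  0.0014 0.1723] F [-0.2  0.3 -0.2] t 5.2 grip 0.604
[[ 0.395  0.644  0.655]
 [ 0.33  -0.765  0.553]
 [ 0.857 -0.002 -0.515]]
(np.float64(1.449467351699596e-09), (4, 10, 19), array([ 2.582e-01,  4.486e-01,  4.900e-01,  3.431e-01, -2.180e-02,
       -2.350e-02, -4.000e-04]))
(np.float64(1.449467351699596e-09), (4, 13, 19), array([ 2.582e-01,  4.486e-01,  4.900e-01,  3.431e-01, -2.180e-02,
       -2.350e-02, -4.000e-04]))
(np.float64(1.449467351699596e-09), (7, 10, 19), array([ 2.582e-01,  4.486e-01,  4.900e-01,  3.431e-01, -2.180e-02,
       -2.350e-02, -4.000e-04]))
(np.float64(1.449467351699596e-09), (7, 13, 19), array([ 2.582e-01,  4.486e-01,  4.900e-01,  3.431e-01, -2.180e-02,
       -2.350e-02, -4.000e-04]))
(np.float64(1.4494674072107472e-09), (4, 13, 16), array([ 2.582e-01,  4.486e-01,  4.900e-01,  3.431e-01, -2.180e-02,
       -2.350e-02, -4.000e-04]))
(np.float64(1.4494674072107472e-09), (7, 13, 16), array([ 2.582e-01,  4.486e-01,  4.900e-01,  3.431e-01, -2.180e-02,
       -2.350e-02, -4.000e-04]))
(np.float64(1.4494674627218984e-09), (4, 10, 16), array([ 2.582e-01,  4.486e-01,  4.900e-01,  3.431e-01, -2.180e-02,
       -2.350e-02, -4.000e-04]))
(np.float64(1.4494674627218984e-09), (7, 10, 16), array([ 2.582e-01,  4.486e-01,  4.900e-01,  3.431e-01, -2.180e-02,
       -2.350e-02, -4.000e-04]))
```

```bash
cat > ik.py <<'E'
from go import *
from scipy.optimize import least_squares
SG=np.array([-1,1,-1,1,-1,1,-1]);Zp=R.from_euler('z',np.pi).as_matrix()
OFF=[None,[0,-.0218,0],[0,0,.4486],[0,-.0235,0],[0,0,.49],[0,-.0004,0],[0,0,.3431]]
lo=np.array([-2.6,-.5,-1.47,.16,-1.27,.06,-2.6]);hi=np.array([2.6,2.12,1.34,2.42,4.41,2.06,2.6])
def fk(q):
    Rm=np.eye(3);p=np.array([0,0,.2582]);P=[p]
    for i in range(7):
        Rm=Rm@R.from_euler('zyzyzyz'[i],SG[i]*q[i]).as_matrix()
        if OFF[i]:p=p+Rm@OFF[i]
        P.append(p)
    return p,Rm@Zp,P
def ik(pos,Rm,q0,w=1e-3):
    def f(q):
        p,r,_=fk(q);return np.r_[(p-pos)*5,R.from_matrix(r.T@Rm).as_rotvec(),w*(q-q0)]
    S=least_squares(f,np.clip(q0,lo+.021,hi-.021),bounds=(lo+.02,hi-.02),max_nfev=60);p,r,_=fk(S.x)
    return S.x,np.linalg.norm(p-pos),np.linalg.norm(R.from_matrix(r.T@Rm).as_rotvec())
E
cat > scan.py <<'E'
from ik import *
rng=np.random.default_rng(0)
for be in (15,25,35,45):
  for ps in (-40,-20,0,20,40,55,70):
    best=[]
    for t in range(14):
        q0=rng.uniform(lo,hi)
        q,e,a=ik(np.array([.545,0,.105]),Rt(ps,be),q0)
        if e<2e-3 and a<.02: best.append((min(np.minimum(q-lo,hi-q)/1),q,fk(q)[2]))
    if best:
        seen=[]
        for m,q,P in sorted(best,key=lambda b:-b[0]):
            if all(np.linalg.norm(q-s)>1.2 for s in seen):
                seen.append(q);print(be,ps,q.round(2),'elbow',P[4].round(2),'wrist',P[5].round(2))
            if len(seen)>=2:break
E
time python3 scan.py
```

```text
15 -40 [-1.88  1.27  1.21  2.39  0.66  0.29 -2.36] elbow [-0.1   0.41  0.41] wrist [0.29 0.21 0.19]
15 -40 [ 0.31  0.87 -1.1   2.31  2.01  1.91 -2.58] elbow [ 0.33 -0.14  0.53] wrist [0.29 0.21 0.19]
15 40 [ 1.78  1.27 -1.34  2.3  -0.51  0.24  2.07] elbow [-0.12 -0.42  0.37] wrist [ 0.29 -0.21  0.19]
15 40 [-0.57  1.13  1.15  2.39  3.94  2.04  2.48] elbow [0.35 0.19 0.47] wrist [ 0.29 -0.21  0.19]
15 55 [ 1.65  1.18 -1.26  2.1  -0.4   0.6   1.98] elbow [-0.06 -0.42  0.41] wrist [ 0.36 -0.27  0.19]
15 55 [ 1.27  0.73 -0.79  2.11 -1.15  0.92  2.53] elbow [ 0.06 -0.31  0.58] wrist [ 0.36 -0.27  0.19]
15 70 [ 1.37  1.   -1.02  1.89 -0.58  0.98  2.16] elbow [ 0.04 -0.39  0.48] wrist [ 0.43 -0.31  0.19]
15 70 [ 0.72  0.67 -0.21  1.92 -1.18  1.35  2.55] elbow [ 0.18 -0.22  0.61] wrist [ 0.43 -0.31  0.19]
25 -40 [ 0.51  0.84 -1.3   2.3   1.92  1.76 -2.44] elbow [ 0.29 -0.19  0.54] wrist [0.31 0.2  0.25]
25 40 [ 1.63  0.79 -1.26  2.3  -1.12  0.38  2.36] elbow [-0.05 -0.33  0.56] wrist [ 0.31 -0.2   0.25]
25 40 [-0.52  0.62  1.07  2.39  4.34  1.48  2.54] elbow [0.23 0.09 0.63] wrist [ 0.31 -0.
[... 1579 characters left out ...]
w [-0.03 -0.09  0.7 ] wrist [ 0.32 -0.08  0.35]
45 40 [ 1.49  0.39 -1.27  2.22 -0.69  0.44  1.59] elbow [-0.01 -0.19  0.66] wrist [ 0.36 -0.16  0.35]
45 40 [ 0.48  0.13 -0.2   2.26 -1.21  0.66  1.96] elbow [ 0.03 -0.07  0.7 ] wrist [ 0.36 -0.16  0.35]
45 55 [ 1.25  0.41 -0.99  2.08 -0.66  0.7   1.79] elbow [ 0.03 -0.2   0.66] wrist [ 0.41 -0.2   0.35]
45 55 [ 0.04  0.24  0.34  2.14 -1.14  0.95  2.12] elbow [ 0.1  -0.05  0.7 ] wrist [ 0.41 -0.2   0.35]
45 70 [ 1.09  0.49 -0.84  1.93 -0.55  0.92  1.89] elbow [ 0.07 -0.22  0.65] wrist [ 0.46 -0.23  0.35]
45 70 [ 0.2   0.35  0.19  1.98 -0.99  1.12  2.2 ] elbow [ 0.14 -0.07  0.68] wrist [ 0.46 -0.23  0.35]
real	1m2.469s
user	1m2.729s
sys	0m0.184s
```

```bash
cat > sim.py <<'E'
from ik import *
def jac(q):
    p,r,_=fk(q);J=np.zeros((6,7))
    for i in range(7):
        d=np.zeros(7);d[i]=1e-5;p2,r2,_=fk(q+d);J[:3,i]=(p2-p)/1e-5;J[3:,i]=R.from_matrix(r2@r.T).as_rotvec()/1e-5
    return J,p,r
def track(q,path,lam=.02,mid=0.,n=8):
    """path: list of (pos,R) rows; min-norm DLS with clamping"""
    for pos,Rm in path:
        for k in range(n):
            J,p,r=jac(q);e=np.r_[pos-p,R.from_matrix(Rm@r.T).as_rotvec()]
            e[:3]*=min(1,.0625/n*1.0/max(1e-9,np.linalg.norm(e[:3])));a=np.linalg.norm(e[3:]);e[3:]*=min(1,.187/n/max(1e-9,a))
            free=np.ones(7,bool)
            for _ in range(4):
                Jf=J[:,free];dq=np.zeros(7);dq[free]=Jf.T@np.linalg.solve(Jf@Jf.T+lam**2*np.eye(6),e)
                bad=free&((q+dq<lo)|(q+dq>hi))
                if not bad.any():break
                free&=~bad
            q=np.clip(q+dq,lo,hi)
    return q
if __name__=='__main__':
    q=np.array([-1.13162276,.33286678,-.06471839,1.46095332,.02160014,1.34988497,-.08850818])
    p,r,_=fk(q)
    def tgt(p0,r0,t):return p0+r0@t[:3],r0@R.from_rotvec(t[3:],degrees=True).as_matrix()
    L1=[[0,0,-.06,0,0,0],[0,0,-.12,0,0,0],[0,0,-.17,0,0,0],[-.05,.08,-.19,0,0,6]]+[[-.34,.54,-.19,0,0,63.5]]*11
    L2=[[-.03,0,0,0,10,0],[-.06,0,0,0,20,0],[-.06,0,.03,0,30,0],[-.06,0,.06,0,40,0],[-.06,0,.06,0,40,0]]
    L3=[[-.038,.017,.038,10,5,-10.5]]*2+[[-.073,.017,.073,17,10,-17]]*2
    L4=[[-.023,0,.02,8.5,7,-5.5]]*2+[[-.036,0,.035,14,13,-7]]*3
    for lam in (.001,.05):
        qq=q
        for L in (L1,L2,L3,L4):
            p0,r0,_=fk(qq);qq=track(qq,[tgt(p0,r0,np.array(t,float)) for t in L],lam);print(qq.round(3))
    print('real [-.445 .294 .481 1.157 -.136 1.722 -.004] [-.55 -.42 .265 2.076 .378 .823 -.429] [-.655 -.5 .686 2.32 -.183 .441 .644] [-.925 -.272 1.318 2.357 -1.226 .745 2.019]')
E
python3 sim.py
```

```text
[-0.442  0.293  0.474  1.157 -0.132  1.722 -0.005]
[-0.504 -0.403  0.237  2.056  0.351  0.82  -0.405]
[-0.656 -0.497  0.705  2.328 -0.216  0.427  0.698]
[-0.983 -0.497  1.326  2.369 -1.003  0.584  1.899]
[-0.442  0.293  0.474  1.157 -0.132  1.722 -0.005]
[-0.503 -0.403  0.236  2.056  0.35   0.82  -0.404]
[-0.659 -0.499  0.707  2.328 -0.21   0.427  0.693]
[-0.97  -0.499  1.31   2.371 -0.998  0.584  1.889]
real [-.445 .294 .481 1.157 -.136 1.722 -.004] [-.55 -.42 .265 2.076 .378 .823 -.429] [-.655 -.5 .686 2.32 -.183 .441 .644] [-.925 -.272 1.318 2.357 -1.226 .745 2.019]
```

```bash
cat > plan.py <<'E'
from sim import *
XP,YB,ZB=.6726,.0022,.0854
def Rlev(psi,beta):
    p,b=np.radians([psi,beta]);z=np.array([np.cos(p)*np.cos(b),np.sin(p)*np.cos(b),-np.sin(b)]);x=np.array([-z[2],0,z[0]]);x/=np.linalg.norm(x)
    return np.c_[x,np.cross(z,x),z]
W=lambda f:.085*f
ZT=lambda f:-.013*f
def E(th,s=.15):return np.array([XP-s*np.sin(th),YB,ZB+s*np.cos(th)])
def pose(th,psi,beta,f,d=.025,clear=0.):
    """tool pose with front finger supporting bar at tilt th; clear: finger held off the bar by this"""
    Rm=Rlev(psi,beta);phi=np.arctan2(Rm[2,0],Rm[0,0]);al=th-phi  # finger plane angle
    tip=np.array([-W(f)/2-clear,0,ZT(f)])
    if al<=0: P=E(th,.15-d)-Rm@tip
    else: P=E(th)-Rm@(tip-[0,0,d])
    return P,Rm,phi
def sched(th,psiF,betaF,psi0=1,beta0=72):
    t=np.degrees(th);u=np.clip((t-8)/45,0,1);u2=np.clip((t-8)/70,0,1)
    f=.5+.45*np.clip((t-15)/45,0,1)
    return psi0+(psiF-psi0)*u2,beta0+(betaF-beta0)*u,f
if __name__=='__main__':
    q0=monitor.get_obs()['joint_pos'];print(q0.round(3))
    def over(psi):return [((.5,0,.30),Rlev(20,60))]*6+[((.62,0,.33),Rlev(1,72))]*8
    res=[]
    for name,pre in [('direct',[]),('right',[((.5,-.1,.35),Rlev(70,40))]*10+[((.5,-.2,.35),Rlev(90,50))]*10),('left',[((.5,.1,.38),Rlev(-50,50))]*14)]:
        qi=track(q0,[(np.array(p),r) for p,r in pre+over(1)],n=3)
        P,Rm,_=pose(0.12,1,72,.5);qi=track(qi,[(P,Rm)]*10,n=3);p,r,_=fk(qi);print(name,'ins',qi.round(2),np.linalg.norm(p-P).round(4))
        for pf,bf in [(0,50),(0,46),(20,46),(20,42),(30,40),(30,35),(40,32),(40,27),(-30,40)]:
            q=qi;em=0
            for th in np.arange(.12,1.571,.05):
                P,Rm,phi=pose(th,*sched(th,pf,bf));q=track(q,[(P,Rm)]*2,n=2);p,r,_=fk(q)
                ee=np.linalg.norm(p-P)+.1*np.linalg.norm(R.from_matrix(r.T@Rm).as_rotvec());em=max(em,ee)
            print(' ',pf,bf,'slope',np.degrees(np.pi/2-phi).round(1) ,'err',em.round(4),ee.round(4),q.round(2))
E
time python3 plan.py
```

```text
[-0.896 -0.21   1.338  2.416 -1.267  0.761  2.154]
direct ins [ 0.11  0.26 -0.23  1.64  0.1   0.94 -0.14] 0.0
  0 50 slope 50.0 err 0.0001 0.0001 [ 0.09  0.06 -0.23  2.34  1.09  0.11 -1.18]
  0 46 slope 46.0 err 0.0004 0.0 [ 0.36  0.07 -0.5   2.37  2.01  0.13 -2.09]
  20 46 slope 47.8 err 0.005 0.0 [ 1.16  0.24 -1.12  2.3  -1.27  0.12  1.46]
  20 42 slope 43.8 err 0.0326 0.0326 [-1.24 -0.24  1.31  2.41 -1.27  0.13  1.48]
  30 40 slope 44.1 err 0.0458 0.0458 [-1.12 -0.22  1.3   2.42 -1.27  0.36  1.54]
  30 35 slope 39.0 err 0.0641 0.0641 [-1.12 -0.35  1.31  2.41 -1.25  0.32  1.62]
  40 32 slope 39.2 err 0.0869 0.0869 [-0.97 -0.26  1.27  2.42 -1.27  0.61  1.66]
  40 27 slope 33.6 err 0.1099 0.1099 [-1.03 -0.5   1.28  2.42 -1.09  0.48  1.61]
  -30 40 slope 44.1 err 0.0 0.0 [-0.08  0.18 -0.39  2.32  1.53  0.75 -1.87]
right ins [-0.53  0.26  0.53  1.68 -0.16  0.93  0.04] 0.0
  0 50 slope 50.0 err 0.0002 0.0002 [-0.53  0.04  0.4   2.37  0.97  0.08 -1.07]
  0 46 slope 46.0 err 0.0004 0.0003 [-0.3   0.03  0.16  2.4   2.13  0.11 -2.23]
  20 46 slope 47.8 err 0.0197 0.0197 [-1.25 -0.12  1.33  
[... 616 characters left out ...]
2.33  1.12  0.12 -1.21]
  0 46 slope 46.0 err 0.0005 0.0 [ 0.52  0.08 -0.66  2.36  1.97  0.14 -2.04]
  20 46 slope 47.8 err 0.0028 0.0 [ 1.16  0.24 -1.12  2.3  -1.27  0.12  1.46]
  20 42 slope 43.8 err 0.0326 0.0326 [-1.24 -0.24  1.31  2.41 -1.27  0.13  1.48]
  30 40 slope 44.1 err 0.0458 0.0458 [-1.12 -0.22  1.3   2.42 -1.27  0.36  1.54]
  30 35 slope 39.0 err 0.064 0.064 [-1.12 -0.34  1.31  2.41 -1.25  0.33  1.62]
  40 32 slope 39.2 err 0.0869 0.0869 [-0.97 -0.26  1.27  2.42 -1.27  0.62  1.67]
  40 27 slope 33.6 err 0.1092 0.1092 [-1.03 -0.48  1.28  2.42 -1.12  0.49  1.63]
  -30 40 slope 44.1 err 0.0 0.0 [ 0.07  0.19 -0.54  2.31  1.54  0.77 -1.87]
real	0m18.951s
user	0m18.943s
sys	0m0.295s
```

```bash
cat > plan2.py <<'E'
from plan import *
q0=monitor.get_obs()['joint_pos']
pre=[((.5,0,.30),Rlev(20,60))]*6+[((.60,0,.36),Rlev(1,72))]*8
qi=track(q0,[(np.array(p),r) for p,r in pre],n=3)
P,Rm,_=pose(0.12,1,72,.5);qi=track(qi,[(P,Rm)]*10,n=3);print(qi.round(2))
A,B=np.array([.421,.042,.0]),np.array([.421,.042,.117])
for pf,bf in [(-30,35),(-40,32),(-40,27),(-40,22),(-45,27),(-35,30)]:
    q=qi;em=0;cl=9;vm=0
    for th in np.arange(.12,1.571,.05):
        P,Rm,phi=pose(th,*sched(th,pf,bf));qn=track(q,[(P,Rm)]*2,n=2);vm=max(vm,abs(qn-q).max());q=qn;p,r,pts=fk(q)
        ee=np.linalg.norm(p-P)+.1*np.linalg.norm(R.from_matrix(r.T@Rm).as_rotvec());em=max(em,ee)
        seg=np.array([p+(pts[5]-p)*t for t in np.linspace(.2,1,20)]);c=seg.copy();c[:,:2]=A[:2];c[:,2]=np.clip(seg[:,2],0,.117);cl=min(cl,np.linalg.norm(seg-c,axis=1).min())
    print(pf,bf,'slope',np.degrees(np.pi/2-phi).round(1),'err',em.round(4),ee.round(4),q.round(2),'axis-lookalike',round(cl,3),'dq',vm.round(2),P.round(3))
E
python3 plan2.py
```

```text
[ 0.11  0.26 -0.23  1.64  0.1   0.94 -0.15]
-30 35 slope 39.0 err 0.0 0.0 [-0.08  0.21 -0.43  2.35  1.66  0.84 -2.06] axis-lookalike 0.08 dq 0.19 [ 0.574 -0.013  0.095]
-40 32 slope 39.2 err 0.0 0.0 [-0.18  0.3  -0.41  2.28  1.54  1.05 -2.02] axis-lookalike 0.083 dq 0.18 [ 0.572 -0.018  0.097]
-40 27 slope 33.6 err 0.0 0.0 [-0.19  0.35 -0.43  2.3   1.62  1.15 -2.18] axis-lookalike 0.075 dq 0.21 [ 0.57  -0.019  0.102]
-40 22 slope 27.8 err 0.0 0.0 [-0.21  0.4  -0.45  2.31  1.68  1.27 -2.32] axis-lookalike 0.067 dq 0.24 [ 0.568 -0.02   0.107]
-45 27 slope 35.8 err 0.0 0.0 [-0.23  0.38 -0.41  2.24  1.53  1.21 -2.11] axis-lookalike 0.081 dq 0.2 [ 0.57  -0.021  0.101]
-35 30 slope 35.2 err 0.0 0.0 [-0.14  0.28 -0.44  2.34  1.66  1.03 -2.15] axis-lookalike 0.075 dq 0.21 [ 0.572 -0.016  0.1  ]
```

Run:
```python
from plan import *
P0,R0=cur()
print(row((.5,0,.30),Rlev(20,60),P0,R0));print(row((.58,0,.36),Rlev(1,72),P0,R0))
P,Rm,_=pose(0,1,72,.55,clear=.005);print('ins',P.round(4),row(P-Rm[:,2]*.07,Rm,P0,R0))
```

```text
[0.1035, -0.0082, -0.0757, -18.7, -26.4, 31.4]
[0.1865, 0.0431, -0.0542, -25.3, -39.1, 32.0]
ins [0.7018 0.0022 0.2124] [0.1573, 0.1064, 0.0542, -25.3, -39.1, 32.0]
```

Call:
{"method": "servo_tool", "body": {
  "motion": [
    [0.55, 0.05, -0.004, -0.04, -9, -13, 16],
    [0.55, 0.1035, -0.008, -0.0757, -18.7, -26.4, 31.4],
    [0.55, 0.1035, -0.008, -0.0757, -18.7, -26.4, 31.4],
    [0.55, 0.1035, -0.008, -0.0757, -18.7, -26.4, 31.4],
    [0.55, 0.1035, -0.008, -0.0757, -18.7, -26.4, 31.4],
    [0.55, 0.1865, 0.0431, -0.0542, -25.3, -39.1, 32],
    [0.55, 0.1865, 0.0431, -0.0542, -25.3, -39.1, 32],
    [0.55, 0.1865, 0.0431, -0.0542, -25.3, -39.1, 32],
    [0.55, 0.1865, 0.0431, -0.0542, -25.3, -39.1, 32]
  ]
}}

```text
clock: 6.32
position: [0.5808, 0.0003, 0.3614]
ee_rot: [0.988, -0.001, 0.157, -0.001]
ft_force: [-0.4, -0.3, -0.5]
grip_width: 0.552
```

```bash
python3 lg.py
python3 - <<'E'
from plan import *
P0,R0=cur()
P,Rm,_=pose(0,1,72,.55,clear=.005)
for k in (.09,.07):print(row(P-Rm[:,2]*k,Rm,P0,R0))
E
```

```text
q [-0.099 -0.039  0.002  1.648  0.031  1.219 -0.105] p [5.808e-01 3.000e-04 3.614e-01] F [-0.4 -0.3 -0.5] t 6.325 grip 0.552
[[ 0.951 -0.002  0.31 ]
 [-0.003 -1.     0.001]
 [ 0.31  -0.002 -0.951]]
[0.0689, -0.0016, 0.0892, 0.2, -0.1, -0.2]
[0.0689, -0.0016, 0.1092, 0.2, -0.1, -0.2]
```

Call:
{"method": "servo_tool", "body": {
  "motion": [
    [0.55, 0.035, -0.001, 0.03, 0, 0, 0],
    [0.55, 0.069, -0.0015, 0.07, 0, 0, 0],
    [0.55, 0.069, -0.0015, 0.109, 0, 0, 0],
    [0.55, 0.069, -0.0015, 0.109, 0, 0, 0]
  ]
}}

```text
clock: 6.82
position: [0.6781, 0.002, 0.2739]
ee_rot: [0.988, 0.001, 0.154, -0.002]
ft_force: [-0.6, 0.3, 0.9]
grip_width: 0.553
```

```bash
python3 lg.py
python3 - <<'E'
from plan import *
p,d,T,K=shot('wrist');cv2.imwrite('pics/w2.png',p)
w=cloud(d,T,K);x,y,z=w[...,0],w[...,1],w[...,2]
m=(abs(z-.2355)<.004)&(x>.65)&(x<.72)&(abs(y)<.05);q=w[m]
print(m.sum(),cv2.minAreaRect(q[:,:2].astype(np.float32)*1000),np.median(q[:,2]))
o=monitor.get_obs();Rm=R.from_quat(o['ee_rot']).as_matrix()
t=(w.reshape(-1,3)-o['position'])@Rm;t=t[(abs(t[:,1])<.015)&(t[:,2]>-.03)&(t[:,2]<.005)&(abs(t[:,0])<.06)]
for a in (t[t[:,0]<0],t[t[:,0]>0]):print('finger tool coords',len(a),np.percentile(a,[2,50,98],axis=0).round(4).tolist() if len(a) else 0)
P0,R0=cur();P,Rm,_=pose(0,1,72,.55,clear=.005);print(row(P,Rm,P0,R0))
E
```

```text
q [-0.098  0.205  0.02   1.565  0.018  1.064 -0.084] p [0.6781 0.002  0.2739] F [-0.6  0.3  0.9] t 6.825 grip 0.553
[[ 0.953  0.002  0.304]
 [ 0.    -1.     0.004]
 [ 0.304 -0.004 -0.953]]
4925 ((687.6849975585938, 2.144868850708008), (30.53485107421875, 50.8922233581543), 0.9809516668319702) 0.23554030826012085
finger tool coords 1766 [[-0.0384, -0.0118, -0.0297], [-0.0271, -0.0075, -0.0187], [-0.0251, 0.0094, -0.0028]]
finger tool coords 1788 [[0.0215, -0.0119, -0.0296], [0.0235, -0.0075, -0.0188], [0.0349, 0.0095, -0.0026]]
[0.0021, 0.0001, 0.0686, 0.0, 0.1, 0.0]
```

View pics/w2.png

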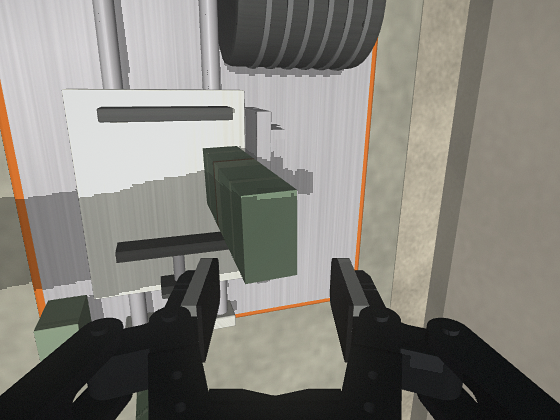

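```bash
sed -i 's/^XP,YB,ZB=.*/XP,YB,ZB=.6742,.0022,.0854/; s/^ZT=.*/ZT=lambda f:-.013*f*f/' plan.py
python3 - <<'E'
from plan import *
o=monitor.get_obs();print(o['clock'],o['position'].round(4),R.from_quat(o['ee_rot']).as_matrix()[:,2].round(4),o['joint_velocities'].round(3))
print(fk(o['joint_pos'])[0].round(4))
P0,R0=cur();P,Rm,_=pose(0,1,72,.55,clear=.005);print(P.round(4),row(P,Rm,P0,R0))
E
```

```text
6.875 [0.6787 0.002  0.277 ] [ 0.3079  0.0046 -0.9514] [-0.    -0.047  0.002 -0.038  0.003  0.006  0.003]
[0.6787 0.0019 0.2771]
[0.7024 0.0022 0.2154] [0.0036, 0.0001, 0.0659, 0.0, 0.1, 0.0]
```

Call:
{"method": "servo_tool", "body": {
  "motion": [
    [0.55, 0.003, -0.0005, 0.012, 0, 0, 0],
    [0.55, 0.003, -0.0005, 0.026, 0, 0, 0],
    [0.55, 0.003, -0.0005, 0.04, 0, 0, 0],
    [0.55, 0.003, -0.0005, 0.052, 0, 0, 0],
    [0.55, 0.003, -0.0005, 0.06, 0, 0, 0],
    [0.55, 0.003, -0.0005, 0.066, 0, 0, 0],
    [0.5, 0.003, -0.0005, 0.066, 0, 0, 0],
    [0.5, 0.003, -0.0005, 0.066, 0, 0, 0]
  ]
}}

```text
clock: 7.88
position: [0.7028, 0.0027, 0.2165]
ee_rot: [0.988, 0.001, 0.157, -0.002]
ft_force: [-0.3, 0.6, -0.4]
grip_width: 0.498
```

```bash
cat > seq.py <<'E'
from plan import *
import sys
# usage: seq.py P0(meas) ; th list -> rows, relative to current pose
def rows(ths,pf=-45,bf=27,clear=0.,P0=None,R0=None,q=None,fo=None):
    if P0 is None:P0,R0=cur()
    q=monitor.get_obs()['joint_pos'];out=[]
    for th in ths:
        ps,be,f=sched(th,pf,bf);
        if fo is not None:f=fo
        P,Rm,phi=pose(th,ps,be,f,clear=clear);r=row(P,Rm,P0,R0)
        q=track(q,[(P,Rm)]*2,n=2);e=np.linalg.norm(fk(q)[0]-P)
        out.append([round(f,2)]+[round(v,4) for v in r[:3]]+r[3:])
    print(str(out));print('last th',ths[-1],'phi',np.degrees(phi).round(1),P.round(4),'simerr',e.round(4),q.round(2))
E
python3 lg.py
python3 - <<'E'
from seq import *
rows(np.r_[np.arange(.02,.17,.02),np.arange(.18,.37,.018)][:20])
E
```

```text
q [-0.096  0.286  0.021  1.588  0.016  0.952 -0.083] p [0.7028 0.0027 0.2165] F [-0.3  0.6 -0.4] t 7.875 grip 0.498
[[ 0.95   0.002  0.311]
 [ 0.001 -1.     0.005]
 [ 0.311 -0.004 -0.95 ]]
[[np.float64(0.5), -0.0102, 0.0005, -0.0006, 0.0, -0.1, 0.0], [np.float64(0.5), -0.0126, 0.0004, -0.0013, 0.0, -0.1, 0.0], [np.float64(0.5), -0.0151, 0.0004, -0.002, 0.0, -0.1, 0.0], [np.float64(0.5), -0.0175, 0.0004, -0.0026, 0.0, -0.1, 0.0], [np.float64(0.5), -0.0199, 0.0004, -0.0031, 0.0, -0.1, 0.0], [np.float64(0.5), -0.0224, 0.0004, -0.0037, 0.0, -0.1, 0.0], [np.float64(0.5), -0.0248, 0.0004, -0.0041, 0.0, -0.1, 0.0], [np.float64(0.5), -0.0272, 0.0004, -0.005, -0.2, 1.1, 0.0], [np.float64(0.5), -0.0296, 0.0004, -0.0058, -0.4, 2.2, 0.0], [np.float64(0.5), -0.0318, 0.0005, -0.0064, -0.7, 3.2, 0.0], [np.float64(0.5), -0.034, 0.0005, -0.007, -1.0, 4.3, 0.0], [np.float64(0.5), -0.0363, 0.0005, -0.0076, -1.3, 5.3, 0.1], [np.float64(0.5), -0.0385, 0.0005, -0.0082, -1.6, 6.3, 0.1], [np.float64(0.5), -0.0405, 0.0005, -0.0087, -1.9, 7.3, 0.1], [np.float64(0.52), -0.0423, 0.0005, -0.009, -2.3, 8.3, 0.2], [np.float64(0.53), -0.0441, 0.0006, -0.0094, -2.7, 9.3, 0.2], [np.float64(0.54), -0.0459, 0.0006, -0.0098, -3.1, 10.3, 0.3], [np.float64(0.55), -0.0477, 0.0006, -0.0101, -3.5, 11.3, 0.3], [np.float64(0.56), -0.0495, 0.0007, -0.0103, -4.0, 12.3, 0.4]]
last th 0.3599999999999999 phi 30.4 [0.6526 0.0019 0.2109] simerr 0.0 [-0.16  0.07  0.01  1.92  0.23  0.65 -0.31]
```

```bash
sed -i 's/f=.5+.45\*np.clip((t-15)\/45,0,1)/f=.5+.35*np.clip((t-25)\/40,0,1)/' plan.py; grep -n "f=.5" plan.py
```

```text
18:    f=.5+.35*np.clip((t-25)/40,0,1)
```

Call:
{"method": "servo_tool", "body": {
  "motion": [
    [0.5, -0.003, 0.0, 0, 0, 0, 0],
    [0.5, -0.006, 0.0, 0, 0, 0, 0],
    [0.5, -0.009, 0.0, -0.0005, 0, 0, 0],
    [0.5, -0.0115, 0.0, -0.001, 0, 0, 0],
    [0.5, -0.014, 0.0, -0.0017, 0, 0, 0],
    [0.5, -0.016, 0.0, -0.0023, 0, 0, 0],
    [0.5, -0.018, 0.0, -0.0027, 0, 0, 0],
    [0.5, -0.02, 0.0, -0.0031, 0, 0, 0],
    [0.5, -0.02, 0.0, -0.0031, 0, 0, 0]
  ]
}}

```text
clock: 9.0
position: [0.6826, 0.0027, 0.2128]
ee_rot: [0.988, 0.001, 0.157, -0.002]
ft_force: [1.1, -0.0, 0.3]
grip_width: 0.502
```

```bash
cat > see.py <<'E'
from plan import *
import sys
p,d,T,K=shot('wrist');n=sys.argv[1];cv2.imwrite(f'pics/{n}.png',p)
o=monitor.get_obs();w=cloud(d,T,K).reshape(-1,3)
print(o['position'].round(4),'F',o['ft_force'].round(1),'tq',o['torque'].round(2))
# scene camera: bar top/front tilt estimate
p,d,T,K=shot('scene');cv2.imwrite(f'pics/{n}s.png',p)
np.savez(f'{n}.npz',w=w)
E
python3 lg.py; python3 see.py a1
python3 - <<'E'
from h import *
p=cv2.imread('pics/a1.png');s=cv2.imread('pics/a1s.png')[150:330,200:400]
s=cv2.resize(s,None,fx=420/180*1,fy=420/180);cv2.imwrite('pics/a1c.png',cv2.resize(np.hstack([p,s]),None,fx=.77,fy=.77))
E
```

```text
q [-0.097  0.245  0.018  1.646  0.019  0.935 -0.088] p [0.6826 0.0027 0.2128] F [ 1.1 -0.   0.3] t 9.0 grip 0.502
[[ 0.951  0.002  0.31 ]
 [ 0.001 -1.     0.005]
 [ 0.31  -0.004 -0.951]]
[0.6827 0.0027 0.2128] F [ 0.5 -1.1  0.9] tq [ 0.01  0.2  -0.01]
```

View pics/a1c.png

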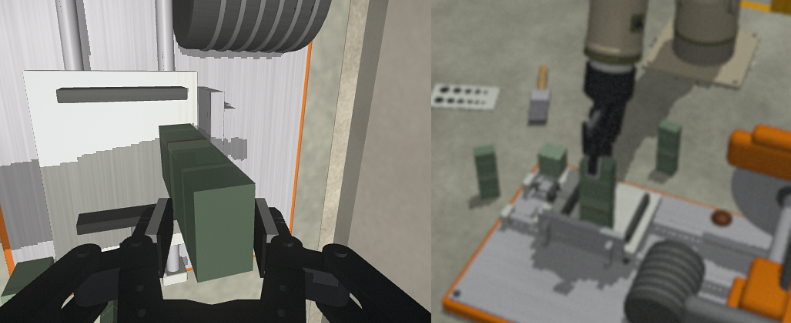

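The bar (top at about (222,225) in the left half) sits between the fingers, with the rear finger against its upper back. I'll carry on tipping.

```bash
sed -i 's/round(f,2)\]/float(round(f,2))]/' seq.py
python3 - <<'E'
from seq import *
rows(np.arange(.135,.42,.0155))
E
```

```text
[[0.5, -0.004, 0.0004, -0.0012, 0.0, -0.1, 0.0], [0.5, -0.0059, 0.0004, -0.0018, -0.1, 0.5, 0.0], [0.5, -0.0077, 0.0004, -0.0024, -0.3, 1.4, 0.0], [0.5, -0.0096, 0.0005, -0.003, -0.5, 2.3, 0.0], [0.5, -0.0115, 0.0005, -0.0036, -0.7, 3.2, 0.0], [0.5, -0.0134, 0.0005, -0.0041, -0.9, 4.1, 0.0], [0.5, -0.0153, 0.0005, -0.0047, -1.2, 5.0, 0.1], [0.5, -0.0172, 0.0005, -0.0051, -1.4, 5.8, 0.1], [0.5, -0.0191, 0.0005, -0.0056, -1.7, 6.7, 0.1], [0.5, -0.0211, 0.0005, -0.006, -2.0, 7.6, 0.1], [0.5, -0.023, 0.0005, -0.0064, -2.4, 8.5, 0.2], [0.5, -0.0249, 0.0006, -0.0068, -2.7, 9.3, 0.2], [0.5, -0.0269, 0.0006, -0.0071, -3.0, 10.2, 0.2], [0.5, -0.0288, 0.0006, -0.0074, -3.4, 11.0, 0.3], [0.5, -0.0308, 0.0006, -0.0077, -3.8, 11.9, 0.4], [0.5, -0.0327, 0.0006, -0.0079, -4.2, 12.7, 0.4], [0.5, -0.0347, 0.0007, -0.0081, -4.6, 13.6, 0.5], [0.5, -0.0367, 0.0007, -0.0083, -5.0, 14.4, 0.6], [0.5, -0.0386, 0.0007, -0.0084, -5.4, 15.3, 0.7]]
last th 0.41400000000000026 phi 33.4 [0.6434 0.0019 0.2088] simerr 0.0 [-0.18  0.03  0.01  1.99  0.34  0.59 -0.43]
```

Call:
{"method": "servo_tool", "body": {
  "motion": [
    [0.5, -0.004, 0.0004, -0.0012, 0.0, 0, 0.0],
    [0.5, -0.0059, 0.0004, -0.0018, -0.1, 0.5, 0.0],
    [0.5, -0.0077, 0.0004, -0.0024, -0.3, 1.4, 0.0],
    [0.5, -0.0096, 0.0005, -0.003, -0.5, 2.3, 0.0],
    [0.5, -0.0115, 0.0005, -0.0036, -0.7, 3.2, 0.0],
    [0.5, -0.0134, 0.0005, -0.0041, -0.9, 4.1, 0.0],
    [0.5, -0.0153, 0.0005, -0.0047, -1.2, 5.0, 0.1],
    [0.5, -0.0172, 0.0005, -0.0051, -1.4, 5.8, 0.1],
    [0.5, -0.0191, 0.0005, -0.0056, -1.7, 6.7, 0.1],
    [0.5, -0.0211, 0.0005, -0.006, -2.0, 7.6, 0.1],
    [0.5, -0.023, 0.0005, -0.0064, -2.4, 8.5, 0.2],
    [0.5, -0.0249, 0.0006, -0.0068, -2.7, 9.3, 0.2],
    [0.5, -0.0269, 0.0006, -0.0071, -3.0, 10.2, 0.2],
    [0.5, -0.0288, 0.0006, -0.0074, -3.4, 11.0, 0.3],
    [0.5, -0.0308, 0.0006, -0.0077, -3.8, 11.9, 0.4],
    [0.5, -0.0327, 0.0006, -0.0079, -4.2, 12.7, 0.4],
    [0.5, -0.0347, 0.0007, -0.0081, -4.6, 13.6, 0.5],
    [0.5, -0.0367, 0.0007, -0.0083, -5.0, 14.4, 0.6],
    [0.5, -0.0386, 0.0007, -0.0084, -5.4, 15.3, 0.7]
  ]
}}

```text
clock: 11.48
position: [0.6433, 0.0019, 0.2088]
ee_rot: [0.957, -0.013, 0.288, 0.043]
ft_force: [-0.8, -0.2, 0.3]
grip_width: 0.498
```

```bash
python3 lg.py
cat > tilt.py <<'E'
from plan import *
import sys
n=sys.argv[1]
# bar faces in tool-side wrist cloud: fit planes to green points near the bar
o=monitor.get_obs();p,d,T,K=shot('wrist');cv2.imwrite(f'pics/{n}.png',p)
w=cloud(d,T,K);hsv=cv2.cvtColor(p,cv2.COLOR_BGR2HSV)
m=(hsv[...,0]>45)&(hsv[...,0]<95)&(hsv[...,1]>40)&(w[...,2]>.095)&(abs(w[...,1])<.05)&(w[...,0]>.48)&(w[...,0]<.73)
dx=cv2.GaussianBlur(w,(5,5),0);gu=np.roll(dx,-2,1)-np.roll(dx,2,1);gv=np.roll(dx,-2,0)-np.roll(dx,2,0)
N=np.cross(gv,gu);N/=np.linalg.norm(N,axis=-1,keepdims=True)+1e-12
me=m&np.isfinite(N[...,0])&(abs(N[...,1])<.2)
ang=np.degrees(np.arctan2(N[...,2],N[...,0]))[me];h,b=np.histogram(ang,bins=np.arange(-180,181,3))
for k in np.argsort(-h)[:4]:print('normal dir (deg from +x in xz)',b[k]+1.5,h[k])
print('bar pts x/z range',np.percentile(w[m],[1,99],axis=0).round(4).tolist())
E
python3 tilt.py b1
python3 - <<'E'
import sys;sys.path.insert(0,'.')
from seq import *
rows(np.arange(.44,.98,.028))
E
```

```text
q [-0.178  0.027  0.006  1.993  0.338  0.584 -0.432] p [0.6433 0.0019 0.2088] F [-0.8 -0.2  0.3] t 11.475 grip 0.498
[[ 0.834 -0.05   0.549]
 [-0.    -0.996 -0.09 ]
 [ 0.551  0.075 -0.831]]
normal dir (deg from +x in xz) 112.5 850
normal dir (deg from +x in xz) 115.5 784
normal dir (deg from +x in xz) 109.5 753
normal dir (deg from +x in xz) 118.5 685
bar pts x/z range [[0.5805, -0.023, 0.166], [0.6565, 0.0269, 0.3032]]
[[0.5, -0.0023, 0.0003, -0.001, -0.7, 1.3, 0.1], [0.52, -0.0051, 0.0004, -0.0019, -1.6, 2.8, 0.3], [0.53, -0.0079, 0.0006, -0.0027, -2.5, 4.3, 0.5], [0.54, -0.0108, 0.0007, -0.0034, -3.4, 5.7, 0.7], [0.56, -0.0136, 0.0009, -0.004, -4.4, 7.2, 0.9], [0.57, -0.0165, 0.001, -0.0046, -5.4, 8.6, 1.2], [0.59, -0.0194, 0.0012, -0.0051, -6.4, 10.1, 1.5], [0.6, -0.0223, 0.0014, -0.0055, -7.5, 11.5, 1.8], [0.61, -0.0252, 0.0016, -0.0058, -8.6, 12.9, 2.1], [0.63, -0.028, 0.0017, -0.0061, -9.7, 14.3, 2.5], [0.64, -0.031, 0.0019, -0.0063, -10.8, 15.6, 2.9], [0.66, -0.0339, 0.0021, -0.0065, -12.0, 17.0, 3.4], [0.67, -0.0368, 0.0023, -0.0065, -13.2, 18.4, 3.8], [0.68, -0.0397, 0.0025, -0.0065, -14.4, 19.8, 4.4], [0.7, -0.0426, 0.0027, -0.0065, -15.6, 21.1, 4.9], [0.71, -0.0455, 0.0029, -0.0064, -16.8, 22.5, 5.5], [0.73, -0.0484, 0.0032, -0.0062, -18.0, 23.8, 6.1], [0.74, -0.0513, 0.0034, -0.006, -19.3, 25.2, 6.7], [0.75, -0.054, 0.0035, -0.005, -20.3, 25.4, 7.1], [0.77, -0.0566, 0.0037, -0.0036, -21.2, 25.1, 7.2]]
last th 0.9720000000000004 phi 59.4 [ 0.5935 -0.0013  0.1805] simerr 0.0 [-0.34  0.1  -0.22  2.33  1.6   0.93 -2.05]
```

View pics/b1.png

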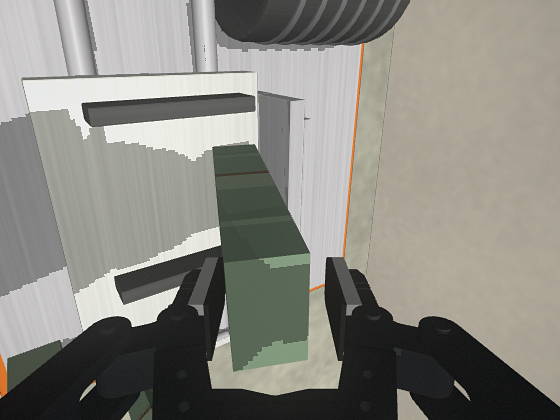

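The bar rests on the front finger, tilted about 24°, which agrees with the commanded 0.414 rad. It has passed balance gently, so I'll lower it further.

Call:
{"method": "servo_tool", "body": {
  "motion": [
    [0.5, -0.0023, 0.0003, -0.001, -0.7, 1.3, 0.1],
    [0.52, -0.0051, 0.0004, -0.0019, -1.6, 2.8, 0.3],
    [0.53, -0.0079, 0.0006, -0.0027, -2.5, 4.3, 0.5],
    [0.54, -0.0108, 0.0007, -0.0034, -3.4, 5.7, 0.7],
    [0.56, -0.0136, 0.0009, -0.004, -4.4, 7.2, 0.9],
    [0.57, -0.0165, 0.001, -0.0046, -5.4, 8.6, 1.2],
    [0.59, -0.0194, 0.0012, -0.0051, -6.4, 10.1, 1.5],
    [0.6, -0.0223, 0.0014, -0.0055, -7.5, 11.5, 1.8],
    [0.61, -0.0252, 0.0016, -0.0058, -8.6, 12.9, 2.1],
    [0.63, -0.028, 0.0017, -0.0061, -9.7, 14.3, 2.5],
    [0.64, -0.031, 0.0019, -0.0063, -10.8, 15.6, 2.9],
    [0.66, -0.0339, 0.0021, -0.0065, -12.0, 17.0, 3.4],
    [0.66, -0.0339, 0.0021, -0.0065, -12.0, 17.0, 3.4]
  ]
}}

```text
clock: 13.15
position: [0.6109, 0.0009, 0.1948]
ee_rot: [0.894, -0.064, 0.423, 0.135]
ft_force: [-2.2, 0.6, -0.9]
grip_width: 0.657
```

```bash
python3 lg.py;python3 tilt.py b2
python3 - <<'E'
import sys;sys.path.insert(0,'.')
from seq import *
print(pose(.748,*sched(.748,-45,27))[0])
rows(np.arange(.77,1.20,.024))
E
```

```text
q [-0.258 -0.027 -0.141  2.267  1.349  0.608 -1.607] p [0.6109 0.0009 0.1948] F [-2.2  0.6 -0.9] t 13.15 grip 0.657
[[ 0.635 -0.229  0.738]
 [ 0.    -0.955 -0.296]
 [ 0.773  0.188 -0.606]]
normal dir (deg from +x in xz) 133.5 930
normal dir (deg from +x in xz) 130.5 861
normal dir (deg from +x in xz) 136.5 754
normal dir (deg from +x in xz) 127.5 538
bar pts x/z range [[0.5708, -0.0227, 0.1118], [0.671, 0.0361, 0.2825]]
[6.10957444e-01 5.34956772e-04 1.95255718e-01]
[[0.67, -0.0023, 0.0006, -0.0008, -1.0, 1.2, 0.4], [0.68, -0.0047, 0.0009, -0.0015, -2.1, 2.4, 0.8], [0.69, -0.0071, 0.0013, -0.0022, -3.1, 3.5, 1.2], [0.7, -0.0095, 0.0017, -0.0028, -4.2, 4.7, 1.6], [0.72, -0.0119, 0.0021, -0.0033, -5.3, 5.8, 2.1], [0.73, -0.0143, 0.0025, -0.0038, -6.4, 7.0, 2.6], [0.74, -0.0167, 0.0028, -0.0043, -7.5, 8.1, 3.1], [0.75, -0.0192, 0.0031, -0.0043, -8.4, 8.5, 3.3], [0.76, -0.0216, 0.0031, -0.0038, -9.2, 8.3, 3.3], [0.78, -0.0241, 0.0032, -0.0033, -10.0, 8.1, 3.3], [0.79, -0.0266, 0.0032, -0.0027, -10.7, 7.8, 3.2], [0.8, -0.0296, 0.0156, -0.0013, -11.5, 7.6, 3.2], [0.81, -0.0328, 0.0159, -0.0005, -12.3, 7.3, 3.1], [0.82, -0.0359, 0.0162, 0.0004, -13.1, 7.0, 3.1], [0.84, -0.0391, 0.0164, 0.0014, -13.8, 6.7, 3.0], [0.85, -0.0422, 0.0166, 0.0024, -14.6, 6.5, 2.9], [0.85, -0.0457, 0.0167, 0.0034, -15.4, 6.2, 2.8], [0.85, -0.0494, 0.0168, 0.0045, -16.1, 5.9, 2.8]]
last th 1.1780000000000004 phi 57.1 [ 0.5794 -0.0167  0.1575] simerr 0.0 [-0.37  0.18 -0.23  2.3   1.52  1.05 -2.04]
```

```bash
python3 - <<'E'
s=open('plan.py').read()
s=s.replace("    return P,Rm,phi","    if al>0:P[1]-=d*Rm[1,2]\n    return P,Rm,phi",1);open('plan.py','w').write(s)
E
python3 - <<'E'
import sys;sys.path.insert(0,'.')
from seq import *
rows(np.arange(.77,1.20,.024))
E
```

```text
[[0.67, -0.0023, 0.0006, -0.0008, -1.0, 1.2, 0.4], [0.68, -0.0047, 0.0009, -0.0015, -2.1, 2.4, 0.8], [0.69, -0.0071, 0.0013, -0.0022, -3.1, 3.5, 1.2], [0.7, -0.0095, 0.0017, -0.0028, -4.2, 4.7, 1.6], [0.72, -0.0119, 0.0021, -0.0033, -5.3, 5.8, 2.1], [0.73, -0.0143, 0.0025, -0.0038, -6.4, 7.0, 2.6], [0.74, -0.0167, 0.0028, -0.0043, -7.5, 8.1, 3.1], [0.75, -0.0192, 0.0031, -0.0043, -8.4, 8.5, 3.3], [0.76, -0.0216, 0.0031, -0.0038, -9.2, 8.3, 3.3], [0.78, -0.0241, 0.0032, -0.0033, -10.0, 8.1, 3.3], [0.79, -0.0266, 0.0032, -0.0027, -10.7, 7.8, 3.2], [0.8, -0.0296, 0.0041, -0.0049, -11.5, 7.6, 3.2], [0.81, -0.0328, 0.0041, -0.0042, -12.3, 7.3, 3.1], [0.82, -0.0359, 0.0041, -0.0034, -13.1, 7.0, 3.1], [0.84, -0.0391, 0.0041, -0.0025, -13.8, 6.7, 3.0], [0.85, -0.0422, 0.004, -0.0015, -14.6, 6.5, 2.9], [0.85, -0.0457, 0.0039, -0.0006, -15.4, 6.2, 2.8], [0.85, -0.0494, 0.0037, 0.0004, -16.1, 5.9, 2.8]]
last th 1.1780000000000004 phi 57.1 [ 0.5794 -0.003   0.1575] simerr 0.0 [-0.39  0.2  -0.24  2.28  1.5   1.07 -2.04]
```

Call:
{"method": "servo_tool", "body": {
  "motion": [
    [0.67, -0.0023, 0.0006, -0.0008, -1.0, 1.2, 0.4],
    [0.68, -0.0047, 0.0009, -0.0015, -2.1, 2.4, 0.8],
    [0.69, -0.0071, 0.0013, -0.0022, -3.1, 3.5, 1.2],
    [0.7, -0.0095, 0.0017, -0.0028, -4.2, 4.7, 1.6],
    [0.72, -0.0119, 0.0021, -0.0033, -5.3, 5.8, 2.1],
    [0.73, -0.0143, 0.0025, -0.0038, -6.4, 7.0, 2.6],
    [0.74, -0.0167, 0.0028, -0.0043, -7.5, 8.1, 3.1],
    [0.75, -0.0192, 0.0031, -0.0043, -8.4, 8.5, 3.3],
    [0.76, -0.0216, 0.0032, -0.0042, -9.2, 8.3, 3.3],
    [0.78, -0.0241, 0.0034, -0.0042, -10.0, 8.1, 3.3],
    [0.79, -0.0267, 0.0036, -0.0042, -10.7, 7.8, 3.2],
    [0.8, -0.0296, 0.0038, -0.0043, -11.5, 7.6, 3.2],
    [0.81, -0.0328, 0.0041, -0.0042, -12.3, 7.3, 3.1],
    [0.82, -0.0359, 0.0041, -0.0034, -13.1, 7.0, 3.1],
    [0.84, -0.0391, 0.0041, -0.0025, -13.8, 6.7, 3.0],
    [0.85, -0.0422, 0.004, -0.0015, -14.6, 6.5, 2.9],
    [0.85, -0.0422, 0.004, -0.0015, -14.6, 6.5, 2.9]
  ]
}}

```text
clock: 15.32
position: [0.5827, -0.0028, 0.1643]
ee_rot: [0.842, -0.132, 0.464, 0.241]
ft_force: [-1.5, -0.0, -2.0]
grip_width: 0.849
```

```bash
python3 lg.py;python3 tilt.py b3
python3 - <<'E'
import sys;sys.path.insert(0,'.')
from seq import *
rows(np.arange(1.15,1.545,.022))
E
```

```text
q [-0.376  0.169 -0.24   2.295  1.521  1.043 -2.039] p [ 0.5827 -0.0028  0.1643] F [-1.5 -0.  -2. ] t 15.325 grip 0.849
[[ 0.533 -0.447  0.718]
 [ 0.001 -0.849 -0.528]
 [ 0.846  0.282 -0.453]]
normal dir (deg from +x in xz) 64.5 857
normal dir (deg from +x in xz) 154.5 814
normal dir (deg from +x in xz) 157.5 618
normal dir (deg from +x in xz) 151.5 562
bar pts x/z range [[0.5388, -0.02, 0.1003], [0.6762, 0.0417, 0.2412]]
[[0.85, -0.0033, -0.0001, 0.0003, -0.6, -0.3, -0.1], [0.85, -0.0067, -0.0003, 0.0007, -1.3, -0.5, -0.3], [0.85, -0.0101, -0.0005, 0.0012, -2.0, -0.8, -0.5], [0.85, -0.0135, -0.0007, 0.0018, -2.7, -1.0, -0.6], [0.85, -0.0169, -0.001, 0.0024, -3.4, -1.3, -0.8], [0.85, -0.0203, -0.0013, 0.0031, -4.0, -1.6, -1.0], [0.85, -0.0236, -0.0017, 0.0038, -4.7, -1.9, -1.2], [0.85, -0.0269, -0.0021, 0.0046, -5.4, -2.1, -1.4], [0.85, -0.0303, -0.0025, 0.0055, -6.1, -2.4, -1.7], [0.85, -0.0336, -0.003, 0.0064, -6.8, -2.7, -1.9], [0.85, -0.0368, -0.0036, 0.0074, -7.2, -2.9, -2.0], [0.85, -0.0399, -0.0042, 0.0084, -7.2, -2.9, -2.0], [0.85, -0.0429, -0.0049, 0.0095, -7.2, -2.9, -2.0], [0.85, -0.0459, -0.0056, 0.0106, -7.2, -2.9, -2.0], [0.85, -0.0489, -0.0063, 0.0118, -7.2, -2.9, -2.0], [0.85, -0.0519, -0.0071, 0.0131, -7.2, -2.9, -2.0], [0.85, -0.0548, -0.0079, 0.0144, -7.2, -2.9, -2.0], [0.85, -0.0577, -0.0088, 0.0157, -7.2, -2.9, -2.0]]
last th 1.5240000000000002 phi 54.2 [ 0.5672 -0.0037  0.1061] simerr 0.0 [-0.42  0.36 -0.25  2.24  1.46  1.18 -2.1 ]
```

View pics/b3.png

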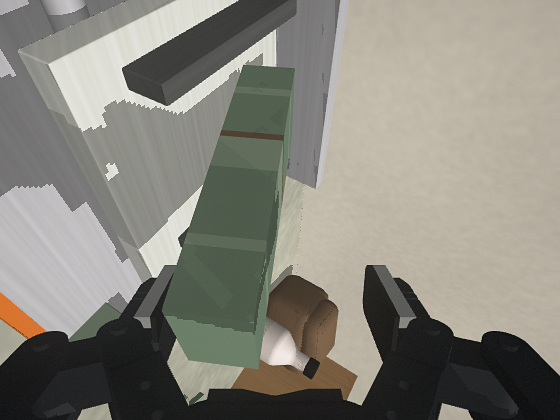

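Tilt is about 64.5°, as commanded, and the bar rests on the lower finger (left, (155,300)). From here I'll keep the orientation fixed and follow the end's arc.

Run:
```python
from plan import *
P0,R0=cur();print([[.85]+[round(v,4) for v in (R0.T@(E(t)-E(1.128))).tolist()]+[0,0,0] for t in np.arange(1.15,1.535,.022)])
q=monitor.get_obs()['joint_pos'];P=P0+E(1.57)-E(1.128);q=track(q,[(P,R0)]*12);print(q.round(2),fk(q)[0]-P,P)
tip=R0@[-W(.85)/2,0,ZT(.85)];print('tip at end',P+tip)
```

```text
[[0.85, -0.0033, -0.0002, 0.0004, 0, 0, 0], [0.85, -0.0065, -0.0005, 0.0008, 0, 0, 0], [0.85, -0.0098, -0.0008, 0.0013, 0, 0, 0], [0.85, -0.013, -0.0011, 0.0018, 0, 0, 0], [0.85, -0.0162, -0.0015, 0.0024, 0, 0, 0], [0.85, -0.0194, -0.0019, 0.0031, 0, 0, 0], [0.85, -0.0226, -0.0024, 0.0038, 0, 0, 0], [0.85, -0.0258, -0.0029, 0.0046, 0, 0, 0], [0.85, -0.0289, -0.0034, 0.0055, 0, 0, 0], [0.85, -0.0321, -0.004, 0.0064, 0, 0, 0], [0.85, -0.0352, -0.0046, 0.0073, 0, 0, 0], [0.85, -0.0382, -0.0052, 0.0083, 0, 0, 0], [0.85, -0.0413, -0.0059, 0.0094, 0, 0, 0], [0.85, -0.0443, -0.0066, 0.0105, 0, 0, 0], [0.85, -0.0473, -0.0073, 0.0117, 0, 0, 0], [0.85, -0.0502, -0.0081, 0.013, 0, 0, 0], [0.85, -0.0532, -0.0089, 0.0143, 0, 0, 0], [0.85, -0.0561, -0.0098, 0.0156, 0, 0, 0]]
[-0.4   0.31 -0.24  2.34  1.63  1.08 -2.25] [ 1.11022302e-16  5.20417043e-17 -2.77555756e-17] [ 0.56822924 -0.00281964  0.10033304]
tip at end [0.54221805 0.00211862 0.07402208]
```

Call:
{"method": "servo_tool", "body": {
  "motion": [
    [0.85, -0.0033, -0.0002, 0.0004, 0, 0, 0],
    [0.85, -0.0065, -0.0005, 0.0008, 0, 0, 0],
    [0.85, -0.0098, -0.0008, 0.0013, 0, 0, 0],
    [0.85, -0.013, -0.0011, 0.0018, 0, 0, 0],
    [0.85, -0.0162, -0.0015, 0.0024, 0, 0, 0],
    [0.85, -0.0194, -0.0019, 0.0031, 0, 0, 0],
    [0.85, -0.0226, -0.0024, 0.0038, 0, 0, 0],
    [0.85, -0.0258, -0.0029, 0.0046, 0, 0, 0],
    [0.85, -0.0289, -0.0034, 0.0055, 0, 0, 0],
    [0.85, -0.0321, -0.004, 0.0064, 0, 0, 0],
    [0.85, -0.0352, -0.0046, 0.0073, 0, 0, 0],
    [0.85, -0.0382, -0.0052, 0.0083, 0, 0, 0],
    [0.85, -0.0413, -0.0059, 0.0094, 0, 0, 0],
    [0.85, -0.0443, -0.0066, 0.0105, 0, 0, 0],
    [0.85, -0.0473, -0.0073, 0.0117, 0, 0, 0],
    [0.85, -0.0473, -0.0073, 0.0117, 0, 0, 0]
  ]
}}

```text
clock: 17.38
position: [0.5691, -0.003, 0.1171]
ee_rot: [0.842, -0.132, 0.465, 0.241]
ft_force: [-1.0, 0.7, -2.7]
grip_width: 0.846
```

```bash
python3 lg.py;python3 tilt.py b4
python3 - <<'E'
from plan import *
P0,R0=cur();print([[round(v,4) for v in (R0.T@(E(t)-E(1.458))).tolist()] for t in np.arange(1.475,1.58,.015)])
print('5mm down/back', (R0.T@np.array([0,0,-.012])).round(4))
E
```

```text
q [-0.393  0.267 -0.244  2.334  1.597  1.07  -2.194] p [ 0.5691 -0.003   0.1171] F [-1.   0.7 -2.7] t 17.375 grip 0.846
[[ 0.533 -0.447  0.718]
 [ 0.001 -0.849 -0.528]
 [ 0.846  0.282 -0.452]]
normal dir (deg from +x in xz) 82.5 1610
normal dir (deg from +x in xz) 85.5 1224
normal dir (deg from +x in xz) 172.5 669
normal dir (deg from +x in xz) 175.5 587
bar pts x/z range [[0.5249, -0.0209, 0.0965], [0.6711, 0.0275, 0.1318]]
[[-0.0023, -0.0006, 0.001], [-0.0043, -0.0011, 0.0018], [-0.0063, -0.0017, 0.0027], [-0.0082, -0.0023, 0.0036], [-0.0102, -0.0029, 0.0046], [-0.0121, -0.0035, 0.0056], [-0.0141, -0.0041, 0.0066]]
5mm down/back [-0.0102 -0.0034  0.0054]
```

View pics/b4.png

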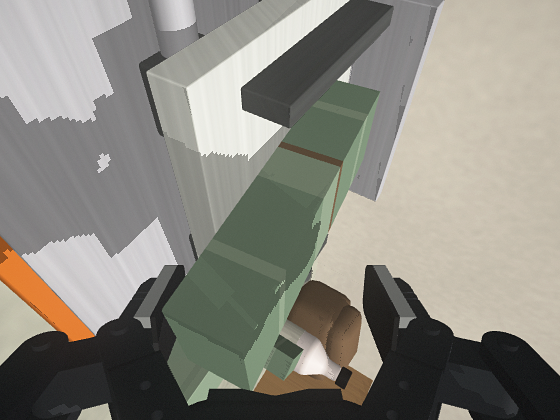

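Call:
{"method": "servo_tool", "body": {
  "motion": [
    [0.85, -0.0023, -0.0006, 0.001, 0, 0, 0],
    [0.85, -0.0043, -0.0011, 0.0018, 0, 0, 0],
    [0.85, -0.0063, -0.0017, 0.0027, 0, 0, 0],
    [0.85, -0.0082, -0.0023, 0.0036, 0, 0, 0],
    [0.85, -0.0102, -0.0029, 0.0046, 0, 0, 0],
    [0.85, -0.0121, -0.0035, 0.0056, 0, 0, 0],
    [0.85, -0.0141, -0.0041, 0.0066, 0, 0, 0],
    [0.85, -0.0161, -0.0047, 0.0076, 0, 0, 0],
    [0.85, -0.0181, -0.0053, 0.0086, 0, 0, 0],
    [0.85, -0.0181, -0.0053, 0.0086, 0, 0, 0]
  ]
}}

```text
clock: 18.68
position: [0.5681, -0.003, 0.0966]
ee_rot: [0.842, -0.133, 0.465, 0.241]
ft_force: [-0.3, -0.7, 1.1]
grip_width: 0.855
```

```bash
python3 lg.py;python3 tilt.py b5
```

```text
q [-0.398  0.321 -0.24   2.337  1.635  1.082 -2.258] p [ 0.5681 -0.003   0.0966] F [-0.3 -0.7  1.1] t 18.675 grip 0.855
[[ 0.533 -0.447  0.719]
 [ 0.    -0.849 -0.528]
 [ 0.846  0.282 -0.452]]
normal dir (deg from +x in xz) 91.5 1565
normal dir (deg from +x in xz) 88.5 1454
normal dir (deg from +x in xz) -178.5 322
normal dir (deg from +x in xz) 178.5 295
bar pts x/z range [[0.5236, -0.0203, 0.0954], [0.6693, 0.0276, 0.1158]]
```

The bar lies flat (top normal 90°, top face z 0.1158) and the force has dropped to zero. I'll withdraw along the tool axis, then up.

Call:
{"method": "servo_tool", "body": {
  "motion": [
    [0.85, -0.001, 0, -0.012, 0, 0, 0],
    [0.85, -0.001, 0, -0.028, 0, 0, 0],
    [0.85, -0.001, 0, -0.044, 0, 0, 0],
    [0.85, -0.001, 0, -0.056, 0, 0, 0],
    [0.85, -0.001, 0, -0.056, 0, 0, 0],
    [0.85, 0.03, 0.01, -0.072, 0, 0, 0],
    [0.85, 0.075, 0.025, -0.096, 0, 0, 0],
    [0.85, 0.12, 0.04, -0.12, 0, 0, 0],
    [0.85, 0.16, 0.053, -0.14, 0, 0, 0],
    [0.85, 0.185, 0.062, -0.155, 0, 0, 0],
    [0.85, 0.185, 0.062, -0.155, 0, 0, 0]
  ]
}}

```text
clock: 20.1
position: [0.5281, 0.0262, 0.3433]
ee_rot: [0.841, -0.134, 0.466, 0.24]
ft_force: [-0.2, -0.1, -0.2]
grip_width: 0.852
```

```bash
python3 lg.py
python3 - <<'E'
from plan import *
P0,R0=cur();q=monitor.get_obs()['joint_pos']
for P,Rm in [((.52,.02,.34),Rlev(-15,60)),((.57,-.02,.36),Rlev(0,89.9))]:
    print(row(P,Rm,P0,R0));q=track(q,[(np.array(P),Rm)]*8,n=3);print(q.round(2),(fk(q)[0]-P).round(4))
E
```

```text
q [-0.416 -0.218 -0.308  2.2    1.143  1.175 -1.543] p [0.5281 0.0262 0.3433] F [-0.2 -0.1 -0.2] t 20.1 grip 0.852
[[ 0.53  -0.449  0.72 ]
 [-0.002 -0.849 -0.528]
 [ 0.848  0.278 -0.451]]
[-0.0071, 0.008, -0.001, 23.9, -27.4, -9.9]
[-0.52 -0.31  0.17  1.98  0.39  1.06 -0.5 ] [0. 0. 0.]
[0.0364, 0.0251, 0.0471, 29.0, -56.3, -16.2]
[-0.45  0.18  0.47  1.41 -0.08  1.57  0.02] [ 0. -0. -0.]
```

Call:
{"method": "servo_tool", "body": {
  "motion": [
    [0.5, -0.004, 0.004, 0, 8, -9, -3],
    [0.2, -0.007, 0.008, 0, 16, -18, -6],
    [0, -0.007, 0.008, 0, 24, -27, -10],
    [0, -0.007, 0.008, 0, 24, -27, -10],
    [0, 0.01, 0.014, 0.017, 26, -37, -12],
    [0, 0.025, 0.02, 0.034, 27.5, -47, -14],
    [0, 0.036, 0.025, 0.047, 29, -56.3, -16],
    [0, 0.036, 0.025, 0.047, 29, -56.3, -16],
    [0, 0.036, 0.025, 0.047, 29, -56.3, -16],
    [0, 0.036, 0.025, 0.047, 29, -56.3, -16]
  ]
}}

```text
clock: 21.35
position: [0.5685, -0.0196, 0.3578]
ee_rot: [1.0, -0.001, 0.001, 0.0]
ft_force: [0.4, 0.4, 0.4]
grip_width: 0.001
```

```bash
python3 lg.py
cat > look.py <<'E'
from plan import *
import sys
p,d,T,K=shot('wrist');cv2.imwrite(f'pics/{sys.argv[1]}.png',p)
w=cloud(d,T,K);x,y,z=w[...,0],w[...,1],w[...,2];h=cv2.cvtColor(p,cv2.COLOR_BGR2HSV)
g=lambda *m:np.logical_and.reduce(m)
m=g(abs(z-.1155)<.004,x>.5,x<.712,abs(y)<.06);q=w[m]
m2=g(m,h[...,1]>40);q=w[m2].astype(np.float32)*1000
c,s,a=cv2.minAreaRect(q[:,:2]);print('bar top n',len(q),np.round(c,1),np.round(s,1),round(a,2),np.percentile(q,[.5,99.5],axis=0).round(1).tolist())
# side-edges fit: per x bin y min,max
b=np.arange(q[:,0].min()+5,q[:,0].max()-5,4);L=[];U=[]
for k in b:
    t=q[abs(q[:,0]-k)<2][:,1]
    if len(t)>10:L.append((k,t.min()));U.append((k,t.max()))
for e in (L,U):
    e=np.array(e);f=np.polyfit(e[:,0],e[:,1],1);r=e[:,1]-np.polyval(f,e[:,0]);k=abs(r)<1.5;f=np.polyfit(e[k,0],e[k,1],1);print('bar edge dir',f[0].round(4),'y at mid',np.polyval(f,620).round(1))
# carriage: front edge, jaws inner edges, stop face top edge
def line(mask,axis,side,n):
    P=w[mask]*1000;o=1-axis;e=[]
    for k in np.arange(P[:,o].min()+6,P[:,o].max()-6,3):
        t=P[abs(P[:,o]-k)<1.5][:,axis]
        if len(t)>4:e.append((k,t.min() if side<0 else t.max()))
    e=np.array(e);f=np.polyfit(e[:,0],e[:,1],1)
    for _ in range(4):r=abs(e[:,1]-np.polyval(f,e[:,0]));k=r<max(.8,np.median(r)*2);f=np.polyfit(e[k,0],e[k,1],1)
    print(n,f.round(4),len(e),k.sum())
gr=h[...,1]<40
for nm,a in [('front edge R',g(abs(z-.0855)<.003,gr,x>.55,x<.62,y>-.095,y<-.035)),('front edge L',g(abs(z-.0855)<.003,gr,x>.55,x<.62,y>.035,y<.07))]:
    try:line(a,0,-1,nm)
    except Exception as ex:print(nm,ex)
for nm,a,s in [('jawL inner',g(z>.103,z<.111,y>.04,y<.075,x>.6,x<.69),-1),('jawR inner',g(z>.103,z<.111,y<-.04,y>-.075,x>.6,x<.69),1)]:
    try:line(a,1,s,nm)
    except Exception as ex:print(nm,ex)
for nm,a in [('stop face R',g(z>.121,z<.129,x>.69,x<.74,y<-.03,y>-.085)),('stop face L',g(z>.121,z<.129,x>.69,x<.74,y>.03,y<.055)),('stop all',g(z>.121,z<.129,x>.69,x<.74,y<.055,y>-.085))]:
    try:line(a,0,-1,nm)
    except Exception as ex:print(nm,ex)
E
python3 look.py c1
```

```text
q [-0.436  0.171  0.458  1.419 -0.075  1.567  0.015] p [ 0.5685 -0.0196  0.3578] F [0.4 0.4 0.4] t 21.35 grip 0.001
[[ 1.    -0.002  0.001]
 [-0.002 -1.    -0.   ]
 [ 0.001  0.    -1.   ]]Traceback (most recent call last):
  File "look.py", line 8, in <module>
    c,s,a=cv2.minAreaRect(q[:,:2]);print('bar top n',len(q),np.round(c,1),np.round(s,1),round(a,2),np.percentile(q,[.5,99.5],axis=0).round(1).tolist())
          ~~~~~~~~~~~~~~~^^^^^^^^^
cv2.error: OpenCV(4.12.0) /io/opencv/modules/imgproc/src/convhull.cpp:143: error: (-215:Assertion failed) total >= 0 && (depth == CV_32F || depth == CV_32S) in function 'convexHull'
```

View pics/c1.png

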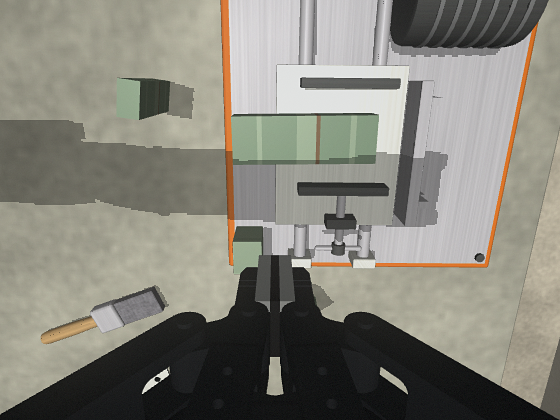

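The bar lies flat on the bed at pixels (232–378, 113–163), between the jaws and short of the stop at about (400,150). I'll measure its skew and position next.

```bash
sed -i 's/h\[...,1\]>40)/h[...,1]>22)/' look.py; python3 look.py c2
```

```text
Traceback (most recent call last):
  File "look.py", line 8, in <module>
    c,s,a=cv2.minAreaRect(q[:,:2]);print('bar top n',len(q),np.round(c,1),np.round(s,1),round(a,2),np.percentile(q,[.5,99.5],axis=0).round(1).tolist())
          ~~~~~~~~~~~~~~~^^^^^^^^^
cv2.error: OpenCV(4.12.0) /io/opencv/modules/imgproc/src/convhull.cpp:143: error: (-215:Assertion failed) total >= 0 && (depth == CV_32F || depth == CV_32S) in function 'convexHull'
```

```bash
sed -i 's/cv2.minAreaRect(q\[:,:2\])/cv2.minAreaRect(np.ascontiguousarray(q[:,:2]))/' look.py; python3 look.py c2
```

```text
bar top n 7059 [599.1   1.1] [150.4  50.4] 0.38 [[524.8, -23.8, 113.4], [673.2, 26.4, 117.5]]
bar edge dir 0.0095 y at mid -23.3
bar edge dir 0.0067 y at mid 26.2
front edge R [8.000000e-04 5.693311e+02] 16 15
front edge L [-3.000000e-04  5.704424e+02] 8 8
jawL inner [-1.44000e-02  6.21421e+01] 26 26
jawR inner [-9.20000e-03 -4.54217e+01] 26 26
stop face R [1.070000e-02 7.094309e+02] 15 15
stop face L [-9.600000e-03  7.102599e+02] 5 5
stop all [9.200000e-03 7.093353e+02] 43 43
```

Call:
{"method": "servo_tool", "body": {
  "motion": [
    [0, -0.027, 0.036, 0.03, 0, 0, 0],
    [0, -0.027, 0.036, 0.09, 0, 0, 0],
    [0, -0.027, 0.036, 0.15, 0, 0, 0],
    [0, -0.027, 0.036, 0.2, 0, 0, 0],
    [0, -0.027, 0.036, 0.24, 0, 0, 0],
    [0, -0.027, 0.036, 0.26, 0, 0, 0],
    [0, -0.027, 0.036, 0.26, 0, 0, 0],
    [0, -0.027, 0.028, 0.26, 0, 0, 0],
    [0, -0.027, 0.022, 0.26, 0, 0, 0],
    [0, -0.027, 0.018, 0.26, 0, 0, 0],
    [0, -0.027, 0.018, 0.26, 0, 0, 0]
  ]
}}

```text
clock: 22.88
position: [0.5424, -0.0374, 0.0974]
ee_rot: [1.0, -0.0, -0.0, 0.0]
ft_force: [-0.0, 0.1, -0.3]
grip_width: 0.001
```

Call:
{"method": "servo_tool", "body": {
  "motion": [
    [0, 0, -0.0007, 0, 0, 0, 0],
    [0, 0, -0.0014, 0, 0, 0, 0],
    [0, 0, -0.002, 0, 0, 0, 0],
    [0, 0, -0.002, 0, 0, 0, 0]
  ]
}}

```text
clock: 23.38
position: [0.5422, -0.036, 0.097]
ee_rot: [1.0, -0.001, -0.0, 0.001]
ft_force: [0.1, 0.3, -0.8]
grip_width: 0.002
```

Call:
{"method": "servo_tool", "body": {
  "motion": [
    [0, 0, -0.0007, 0, 0, 0, 0],
    [0, 0, -0.0014, 0, 0, 0, 0],
    [0, 0, -0.002, 0, 0, 0, 0],
    [0, 0, -0.002, 0, 0, 0, 0]
  ]
}}

```text
clock: 23.88
position: [0.542, -0.0341, 0.097]
ee_rot: [1.0, -0.001, -0.0, 0.001]
ft_force: [-0.9, -1.8, 0.8]
grip_width: -0.002
```

```bash
python3 lg.py; python3 look.py d1
```

```text
q [-0.404  0.284  0.441  1.856 -0.138  1.033  0.091] p [ 0.542  -0.0341  0.097 ] F [-0.9 -1.8  0.8] t 23.875 grip -0.002
[[ 1.    -0.002 -0.001]
 [-0.002 -1.    -0.001]
 [-0.001  0.001 -1.   ]]
bar top n 45425 [ 5.861e+02 -3.000e-01] [ 55.1 124.7] 89.7 [[524.6, -23.3, 113.0], [644.3, 27.0, 117.1]]
bar edge dir -0.0057 y at mid -23.7
bar edge dir -0.0078 y at mid 26.8
front edge R [ -1.4526 489.037 ] 10 10
front edge L [5.800000e-03 5.696329e+02] 8 8
jawL inner [-1.11000e-02  5.97509e+01] 9 9
jawR inner [-1.03000e-02 -4.38088e+01] 18 18
stop face R zero-size array to reduction operation minimum which has no identity
stop face L zero-size array to reduction operation minimum which has no identity
stop all zero-size array to reduction operation minimum which has no identity
```

Call:
{"method": "servo_tool", "body": {
  "motion": [
    [0, 0, -0.0003, 0, 0, 0, 0],
    [0, 0, -0.0005, 0, 0, 0, 0],
    [0, 0, -0.0005, 0, 0, 0, 0]
  ]
}}

```text
clock: 24.3
position: [0.5421, -0.0335, 0.097]
ee_rot: [1.0, -0.001, -0.0, 0.001]
ft_force: [-0.2, -1.3, 0.0]
grip_width: -0.002
```

```bash
python3 lg.py; python3 look.py d2 2>&1 | grep -E "bar|jaw"
```

```text
q [-0.404  0.284  0.44   1.856 -0.138  1.032  0.09 ] p [ 0.5421 -0.0335  0.097 ] F [-0.2 -1.3  0. ] t 24.3 grip -0.002
[[ 1.    -0.002 -0.001]
 [-0.002 -1.    -0.001]
 [-0.001  0.001 -1.   ]]
bar top n 45393 [586.3   0.8] [124.9  55.5] 0.22 [[524.7, -23.1, 113.0], [644.7, 27.7, 117.1]]
bar edge dir -0.0129 y at mid -23.6
bar edge dir -0.0145 y at mid 26.9
jawL inner [-7.70000e-03  5.76972e+01] 9 9
jawR inner [-9.10000e-03 -4.45336e+01] 18 18
```

Call:
{"method": "servo_tool", "body": {
  "motion": [
    [0, 0, 0.005, 0, 0, 0, 0],
    [0, 0, 0.012, 0, 0, 0, 0],
    [0, -0.025, 0.012, 0, 0, 0, 0],
    [0, -0.052, 0.012, 0, 0, 0, 0],
    [0, -0.052, 0.012, 0, 0, 0, 0],
    [0, -0.052, -0.01, 0, 0, 0, 0],
    [0, -0.052, -0.036, 0, 0, 0, 0],
    [0, -0.052, -0.036, 0, 0, 0, 0],
    [0, -0.044, -0.036, 0, 0, 0, 0],
    [0, -0.036, -0.036, 0, 0, 0, 0],
    [0, -0.031, -0.036, 0, 0, 0, 0],
    [0, -0.028, -0.036, 0, 0, 0, 0],
    [0, -0.025, -0.036, 0, 0, 0, 0],
    [0, -0.022, -0.036, 0, 0, 0, 0],
    [0, -0.019, -0.036, 0, 0, 0, 0],
    [0, -0.016, -0.036, 0, 0, 0, 0],
    [0, -0.016, -0.036, 0, 0, 0, 0]
  ]
}}

```text
clock: 26.48
position: [0.5267, 0.0026, 0.0971]
ee_rot: [1.0, -0.001, 0.0, 0.001]
ft_force: [-0.8, -0.2, -0.5]
grip_width: 0.0
```

```bash
python3 lg.py; python3 look.py e1 2>&1 | grep -E "bar|jaw"
```

```text
q [-0.462  0.245  0.418  1.897 -0.114  1.022  0.003] p [0.5267 0.0026 0.0971] F [-0.8 -0.2 -0.5] t 26.475 grip 0.0
[[ 1.    -0.002  0.   ]
 [-0.002 -1.    -0.001]
 [ 0.     0.001 -1.   ]]
bar top n 26060 [577.4   3.4] [ 51.6 128.9] 89.06 [[540.1, -21.8, 111.9], [638.1, 28.9, 117.0]]
bar edge dir -0.3261 y at mid -25.1
bar edge dir 0.0703 y at mid 29.7
jawL inner [4.90000e-03 5.02655e+01] 7 7
jawR inner [-2.41000e-02 -3.46801e+01] 6 6
```

Call:
{"method": "servo_tool", "body": {
  "motion": [
    [0, 0.003, 0, 0, 0, 0, 0],
    [0, 0.006, 0, 0, 0, 0, 0],
    [0, 0.009, 0, 0, 0, 0, 0],
    [0, 0.012, 0, 0, 0, 0, 0],
    [0, 0.015, 0, 0, 0, 0, 0],
    [0, 0.0165, 0, 0, 0, 0, 0],
    [0, 0.018, 0, 0, 0, 0, 0],
    [0, 0.018, 0, 0, 0, 0, 0]
  ]
}}

```text
clock: 27.52
position: [0.5445, 0.0025, 0.097]
ee_rot: [1.0, -0.001, -0.0, 0.001]
ft_force: [-3.6, 0.3, 2.8]
grip_width: 0.003
```

Call:
{"method": "servo_tool", "body": {
  "motion": [
    [0, 0.0008, 0, 0, 0, 0, 0],
    [0, 0.0016, 0, 0, 0, 0, 0],
    [0, 0.0016, 0, 0, 0, 0, 0]
  ]
}}

```text
clock: 27.9
position: [0.5458, 0.0025, 0.097]
ee_rot: [1.0, -0.001, -0.0, 0.001]
ft_force: [-4.7, 0.6, 3.6]
grip_width: -0.003
```

Call:
{"method": "servo_tool", "body": {
  "motion": [
    [0, 0.0008, 0, 0, 0, 0, 0],
    [0, 0.0016, 0, 0, 0, 0, 0],
    [0, 0.0016, 0, 0, 0, 0, 0]
  ]
}}

```text
clock: 28.28
position: [0.5467, 0.0025, 0.0969]
ee_rot: [1.0, -0.001, -0.001, 0.001]
ft_force: [-8.7, 0.3, 7.1]
grip_width: -0.002
```

Call:
{"method": "servo_tool", "body": {
  "motion": [
    [0, 0.001, 0, 0, 0, 0, 0],
    [0, 0.001, 0, 0, 0, 0, 0],
    [0, -0.004, 0, 0, 0, 0, 0],
    [0, -0.015, 0, 0, 0, 0, 0],
    [0, -0.02, 0, -0.03, 0, 0, 0],
    [0, -0.02, 0.01, -0.09, 0, 0, 0],
    [0, 0.0, 0.02, -0.15, 0, 0, 0],
    [0, 0.01, 0.022, -0.2, 0, 0, 0],
    [0, 0.01, 0.022, -0.23, 0, 0, 0],
    [0, 0.01, 0.022, -0.23, 0, 0, 0],
    [0, 0.01, 0.022, -0.23, 0, 0, 0]
  ]
}}

```text
clock: 29.65
position: [0.5572, -0.0192, 0.3262]
ee_rot: [1.0, -0.001, -0.001, 0.001]
ft_force: [0.2, 0.3, 0.1]
grip_width: -0.0
```

```bash
python3 lg.py; python3 look.py f1
```

```text
q [-0.455  0.148  0.464  1.508 -0.065  1.502  0.007] p [ 0.5572 -0.0192  0.3262] F [0.2 0.3 0.1] t 29.65 grip -0.0
[[ 1.    -0.002 -0.001]
 [-0.002 -1.    -0.001]
 [-0.001  0.001 -1.   ]]
bar top n 8353 [635.   3.] [ 50.3 150.5] 89.46 [[559.9, -21.9, 113.5], [709.1, 28.3, 117.4]]
bar edge dir -0.0103 y at mid -21.5
bar edge dir -0.0092 y at mid 28.1
front edge R [2.47000e-02 5.71184e+02] 16 16
front edge L [-1.01000e-02  5.71455e+02] 8 8
jawL inner [-1.52000e-02  6.27515e+01] 26 26
jawR inner [-9.20000e-03 -4.53813e+01] 26 26
stop face R [1.500000e-02 7.096777e+02] 15 15
stop face L [3.170000e-02 7.082213e+02] 5 5
stop all [8.000000e-03 7.092708e+02] 43 43
```

View pics/f1.png

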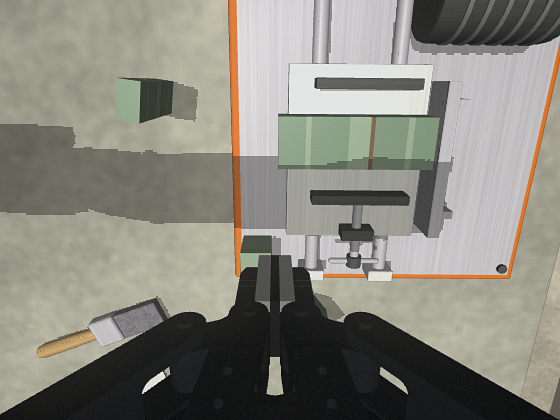

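The bar is against the stop: its far end is at 709–710 mm, the stop face is at 709.3 mm, and the bar's direction of −0.010 matches the jaws and stop at −0.008 to −0.015. Before handing in I'll check that the bystanders haven't moved, using the top camera.

Run:
```python
from plan import *
f=np.load('top1.npz');w0=cloud(f['d'],f['T'],f['K']);p,d,T,K=shot('top');w1=cloud(d,T,K)
def c(w,x0,x1,y0,y1,z0,z1):
    q=w[(w[...,0]>x0)&(w[...,0]<x1)&(w[...,1]>y0)&(w[...,1]<y1)&(w[...,2]>z0)&(w[...,2]<z1)];return len(q),np.median(q,0).round(4) if len(q) else None
for n,a in {'offcut':(.5,.59,-.19,-.1,.075,.09),'look1':(.39,.47,.0,.09,.09,.125),'look2':(.57,.66,-.3,-.2,.09,.13),'cab':(.5,.55,.1,.2,.033,.06)}.items():print(n,c(w0,*a),c(w1,*a))
print('bar',c(w1,.55,.72,-.04,.045,.112,.12))
o=monitor.get_obs();print(o['clock'],o['ft_force'].round(1));ticket.hand_in()
```

```text
offcut (142, array([ 0.5377, -0.1488,  0.0824])) (141, array([ 0.538 , -0.1488,  0.0825]))
look1 (89, array([0.4243, 0.0415, 0.1148])) (0, None)
look2 (95, array([ 0.6121, -0.2463,  0.1146])) (96, array([ 0.612 , -0.2466,  0.1139]))
cab (149, array([0.5349, 0.1671, 0.0375])) (133, array([0.5354, 0.1695, 0.0383]))
bar (0, None)
29.75 [-0.  -0.1 -0. ]
the job is handed in; nothing more can be done
```

The job is handed in. The stone bar lies flat on its broad side between the open jaws, with its end against the stop and the arm clear above it. It finished at 29.8 s of the 72 s allowed.

- **Tipping:** I put the open fingers loosely around the top of the bar and pushed from behind until it passed balance onto the front finger. I then lowered it on that finger all the way to the bed. Wrist-camera checks along the way gave about 24°, 43°, 64.5°, 84° and 90°, each matching the commanded tilt.
- **Squaring and pushing:** I nudged the free end sideways about 2 mm and pushed the bar back. The push force rose from about 4 N to 9 N at the stop.
- **Last checks:** In the wrist view the bar's far end is at 709–710 mm and the stop face at 709.3 mm. The bar's direction is about −0.010 rad, against −0.008 to −0.015 for the jaws and stop, so it is square within measuring error.
- **Other things:** The offcut and the second look-alike bar were unchanged in the top view. The cabochon read about 2 mm off with fewer points, which I take as partial occlusion.
- **Checks that failed:** In the final top view I got no readings for the near look-alike bar or for the job bar, probably because the arm hid them. The last wrist picture shows the look-alike still standing in front of the saw, but I did not measure its position. I did not measure the brush, template, oil bottle or slabs either; no move went near them.

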